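Weigh a tested mortar slab and post it into the spoil box

ROBOT

A 7-joint arm with a two-finger parallel gripper is mounted at the origin on the work surface. World frame = base frame: x ahead of the robot, y to its left, z up, the work surface at z = 0. Lengths are in m, angles in rad, forces in N, time in s.
With the tool pointing down it reaches from about 0.375 to 0.925 m from the base axis. Payload 3.1 kg.
Tool frame: the origin (TCP) lies midway between the tips of the shut fingers; the grasp point (between the pads) lies 19 mm behind it; z points along the fingers, x is the direction in which the jaws open and shut, and the axes are right-handed (so a half turn about z gives the same grasp; the last joint's range is limited). The gripper opens to 85 mm and grips with 20 to 120 N. Pads are 22 mm wide; open, the fingers measure 114 mm over their backs; the gripper's body (76 mm by 85 mm) begins 54 mm behind the grasp point. The pads swing forward as they close: fully open they stand 13 mm farther back than shut.
Start: joints at [-1.388, 0.383, 0.044, 1.598, -0.018, 1.161, -0.05], TCP at [0.18, 0.625, 0.231] pointing down, gripper open.
Joint ranges: [-2.61, 2.61], [-0.41, 2.15], [-1.48, 1.57], [0, 2.5], [-1.57, 4.71], [0.05, 1.97], [-2.85, 2.85]. Speed limits (rad/s): [2.79, 2.79, 3.14, 3.14, 3.14, 3.14, 3.14].

INTERFACE

Orientations are given as a unit quaternion [w, x, y, z].
In Python, from cell import ctrl gives the robot as it stands. The module is installed in compiled form; this text tells all that it offers.
- The arm moves only by the tool carry_out, never from a script. Its argument "moves" is a list of rows, each an object of numbers: "wx", "wy", "wz": the turn, a rotation vector about the tool's x, y, z in degrees; "tx", "ty", "tz": the shift along the tool's x, y, z in mm; "claw": the closure, from 0 (fully open) to 1 (shut). In form: [{"wx": .., "wy": .., "wz": .., "tx": .., "ty": .., "tz": .., "claw": ..}, ...]. A call has 1 to 10 rows; each row shifts and turns the commanded pose from where the row before left it, along the tool's axes as they then stand; what a row does not reach is not made up. A row lasts 1/12 s, in which the tool goes at most 41.7 mm and 7.16 degrees, less where a joint would pass 70% of its speed; a pose out of reach is approached as far as the arm can. A call is refused whole if a number of a shift passes 41.7 or a number of a turn 7.16, either way. A call with a gripper value outside its range is refused whole. The fingers move at their own pace and stop on an object; "newtons" is the grip in N (left out, the last holds). Time passes only in rows, so rows that do not move let the fingers close. It gives the time, the measured TCP pose, the force and the opening at its end, in the units of the state.
- ctrl.state(): the state, without advancing time (a new reading comes with each control period).
- ctrl.grab_frame(name): name is "side" or "top" or "wrist"; returns a dict with "frame" (420x560x3 uint8, blue, green, red), "depth" (420x560 float32, m along the optical axis (not along the pixel's ray), 0 where there is no reading), "camera_matrix" (3x3 intrinsics, pixels), "dist" ([k1, k2, p1, p2, k3] as OpenCV has them; the pictures are not rectified), "T" (4x4, takes a point from camera to world coordinates); the wrist camera has in their place "T_tool_cam" (4x4, takes a point from camera to tool coordinates, whose origin is the TCP and whose axes are the tool frame's). Camera axes: x right, y down, z forward; pixel columns grow to the right and rows downward; lengths in m; the calibration is good to about 2 mm. A picture is of the moment at which its call begins: read the wrist's pose just before it.
- ctrl.close_job(): hands the job in, once; it reports no verdict.
The state is a dict: "time_s": time; "joint_positions": joint angles; "qd": joint speeds; "joint_efforts": joint torques, N m; "eef_pos": TCP position; "eef_rot": TCP orientation; "wrist_force": force on the tool from outside, world axes, zero at the start; "wrist_torque": the same for the moment, N m; "finger_gap": finger opening in m.
Only numpy, scipy, OpenCV 4.12 (cv2) and the standard library are available. Lean on these libraries where they do the work, as an engineer would, in place of code of your own. Each camera call takes 0.05 s, during which the arm holds its last target. There are 200 camera calls.

TASK

Slide the mortar slab along the deck onto the balance pan, without lifting it, so that it lies centred with no edge overhanging the pan, and let go for two seconds while it is weighed. Then slide the shutter fully open, push the slab on through the slot so that it drops into the spoil box, and slide the shutter fully shut again. Leave the things lying around on the bench where they are.

Things in the scene. Friction and masses are not known exactly. Their poses are not given: they have to be found in the camera images.
- station: Fixed weighing line: dark feed deck, aluminium balance pan, short sill and grey spoil box in a row. Origin on the bench top under the pan's centre; +y = feed direction (deck, pan, sill, slot, box), +x across it, z up. All 'station mm' below are in this frame.
- deck_end (a point): Point on the deck's top face, mid-width, at the end next to the pan. Station mm: deck x -90 to 90, y -330 to -74, top z 125. The deck has no side rails.
- pan_top (a point): Centre of the balance pan's top face, axes as the station. Pan 118 mm in x by 140 mm in y (station y -70 to 70), top z 124: 1 mm below the deck, 1 mm above the sill, 4 mm gaps between them; nothing beside the pan.
- slot (a point): Centre of the horizontal slot in the box's front plate (plate at station y 103 to 108 mm), axes as the station: 100 mm wide in x, clear from the sill up to z 149 mm (26 mm).
- box_in (a point): Middle of the spoil box's floor. Station mm: box x -120 to 120, y 95 to 305, clear cover on top at z 174. In front of the slot a sill, top z 123, x -59 to 59, y 74 to 100. Behind the sill the box is empty (its floor falls from z 45 at the back to z 5 at the front), so the slab tips and drops in once more than half of it is beyond y 100.
- slab_center (a point): Loose flat mortar slab, 90 mm (its x) by 110 mm (its y) by 15 mm thick, about 0.34 kg, lying flat on the deck; point at its centre, half-way up. Its y axis starts roughly along the feed direction; it goes through the slot with the 90 mm side across.
- gate (a joint): Steel sliding shutter hanging in front of the slot (108 mm wide; station mm y 96 to 100, z 127 to 175): 0 = shut, centred over the slot; 0.112 m = fully open, sliding along the station's -x (towards the robot). Slides with about 2 N, stays where left; starts shut or up to 25 mm open.
- gate_knob (a point): Middle of the upright round black post on top of the shutter, by which it is slid: diameter 16 mm, 45 mm tall (z 175 to 220 mm), higher than the box.
- mould: Bystander: empty blue open-topped cube mould, 188 mm wide over its rim, 150 mm tall; origin at the centre of its underside.
- scraper: Bystander: spatula-like scraper lying flat on the bench, 240 mm long.
- float: Bystander: wooden plasterer's float, 240 by 100 mm, 64 mm tall with its handle; origin at the centre of its underside.
There are look-alikes about, which are no part of the job. What is meant by the part that bears slab_center is not pink, and is the larger of those in its own colour.

How it is judged:
On the way, in this order (a step that is already met when the one before it is completed fails the run):
1. the slab lies on the balance pan with no edge overhanging, untouched and at rest, for a second (x of slab_center in the frame of station between -0.009 and 0.009 m and y of slab_center in the frame of station between -0.011 and 0.011 m and angle between the y axis of slab_center and the y axis of station, either way round below 0.07 rad and angle between slab_center's own z axis and vertical below 0.05 rad and linear speed of slab below 0.01 m/s and contact force between slab and the arm below 0.05 N and contact force between slab and the fingers below 0.05 N), for 1 s.
2. the shutter is slid fully open (value of joint gate above 0.1 m), for 0.2 s.
3. the slab has gone through the slot and dropped into the spoil box (y of slab_center in the frame of station between 0.1 and 0.3 m and z of slab_center in the frame of station below 0.085 m), for 0.2 s.
At the end, for the whole second after the job is handed in: The slab lies at rest inside the spoil box (its centre below 85 mm, within the box walls) and the shutter is shut to within 6 mm (all of step 3 and x of slab_center in the frame of station between -0.12 and 0.12 m and linear speed of slab below 0.02 m/s and value of joint gate below 0.006 m); the robot touches nothing.
It fails at once if the slab is lifted (its centre more than 35 mm above the deck) (z of slab_center in the frame of station above 0.16 m).
It fails at once if the mould, scraper or float is moved by more than 25 mm (distance of any of mould, scraper, float from where it was at the start of the episode above 0.025 m).
It also fails if it takes over 72 s, if anything falls off the work surface, if the arm or the gripper's body presses on something with over 40 N, if the wrist force passes 120 N, or if a joint passes its speed limit or range.

## Working session

There is one attempt and no reset: what is moved stays moved. The work goes in short steps, Python scripts to look and compute and a tool call to move; the robot and the scene stay as the last step left them, time stands still between calls to the robot, and variables do not carry over. Pictures are saved under pics/ and viewed, about 8 in all and at most 12, crops included, and the job is handed in when it is done.

Besides the shell and the picture viewer there is one more tool, called by a JSON object that holds its "api" and its "payload", one argument or row to a line. carry_out: Moves the arm, as the interface text tells. Its arguments: {"type":"object","properties":{"moves":{"type":"array","items":{"type":"object","properties":{"wx":{"type":"number"},"wy":{"type":"number"},"wz":{"type":"number"},"tx":{"type":"number"},"ty":{"type":"number"},"tz":{"type":"number"},"claw":{"type":"number"}}}},"newtons":{"type":"number"}},"required":["moves"]}

```bash
mkdir -p pics; ls
python3 - <<'E'
from cell import ctrl
import cv2,numpy as np,pickle
s=ctrl.state();print(s)
d={}
for n in("top","side","wrist"):
    f=ctrl.grab_frame(n);d[n]=f;print(n,f["camera_matrix"].tolist(),f["dist"],f.get("T",f.get("T_tool_cam")))
    cv2.imwrite(f"pics/{n}0.png",f["frame"])
pickle.dump((s,d),open("f0.pkl","wb"))
E
```

```text
pics
{'time_s': 0.0, 'joint_positions': array([-1.38780899,  0.38383958,  0.04382503,  1.59958088, -0.01788654,
        1.16118594, -0.0499071 ]), 'qd': array([0.00123453, 0.00087075, 0.00027621, 0.00047587, 0.00061881,
       0.00263858, 0.00123565]), 'joint_efforts': array([ 7.60082767e-04, -4.33458817e+01,  1.02458753e+00, -2.49516642e+01,
        1.04957825e-02,  1.14569397e-02,  1.95294916e-05]), 'eef_pos': array([0.17986619, 0.62363872, 0.22988086]), 'eef_rot': array([ 0.00084669,  0.79907046,  0.60123596, -0.00100059]), 'wrist_force': array([0.48926293, 0.5141944 , 0.85909163]), 'wrist_torque': array([ 0.03894582, -0.0047257 , -0.0109352 ]), 'finger_gap': 0.08555996431733423}
top [[390.661391415495, 0.0, 275.565521242207], [0.0, 390.661391415495, 209.09844215502895], [0.0, 0.0, 1.0]] [-0.00114977  0.          0.          0.          0.        ] [[ 0.02932248 -0.99629802  0.08081112  0.4677109 ]
 [-0.99931187 -0.02738174  0.02502048  0.06810101]
 [-0.02271511 -0.08148918 -0.99641534  1.19332782]
 [ 0.          0.          0.          1.        ]]
side [[511.225244572081, 0.0, 278.73523394369596], [0.0, 511.225244572081, 211.53687173820632], [0.0, 0.0, 1.0]] [-0.03390354  0.          0.          0.          0.        ] [[ 0.99478017  0.07159585 -0.0727079   0.67116713]
 [ 0.10096862 -0.79367684  0.599902   -0.86294332]
 [-0.01475608 -0.60411184 -0.79676292  1.39300602]
 [ 0.          0.          0.          1.        ]]
wrist [[363.8939457875685, 0.0, 276.5904961725228], [0.0, 363.8939457875685, 207.99238685549534], [0.0, 0.0, 1.0]] [-0.04963256  0.          0.          0.          0.        ] [[ 9.99999981e-01  1.15617473e-04  1.56082197e-04 -4.07478206e-05]
 [-1.58882209e-04  9.49134688e-01  3.14870321e-01 -8.04918931e-02]
 [-1.11738516e-04 -3.14870340e-01  9.49134688e-01 -1.43243745e-01]
 [ 0.00000000e+00  0.00000000e+00  0.00000000e+00  1.00000000e+00]]
```

View pics/top0.png

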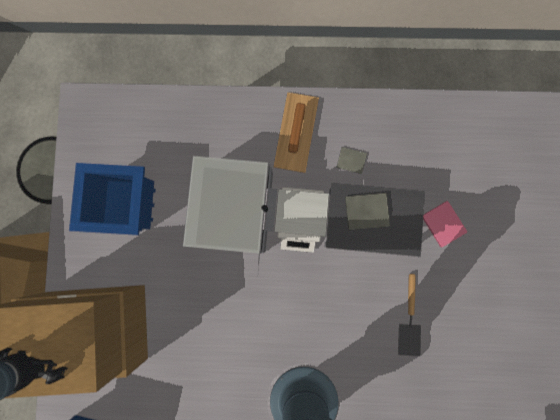

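View pics/side0.png

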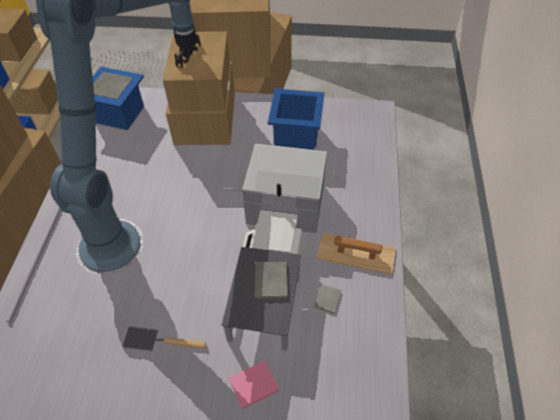

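The top view shows the station running right to left: deck (375,220), pan (300,212), box (227,205) and knob (265,208). The slab is on the deck at (367,210), the small grey look-alike on the bench at (352,160), and the pink one at (445,225). The side view agrees.

```bash
cat > h.py <<'E'
import cv2,numpy as np
from scipy.spatial.transform import Rotation as R
def Rq(q): return R.from_quat([q[1],q[2],q[3],q[0]]).as_matrix()
def camT(f,s=None):
    if "T" in f: return f["T"]
    T=np.eye(4);T[:3,:3]=Rq(s["eef_rot"]);T[:3,3]=s["eef_pos"];return T@f["T_tool_cam"]
def rays(f,px,T):
    u=cv2.undistortPoints(np.float64(px).reshape(-1,1,2),f["camera_matrix"],f["dist"])[:,0]
    return T[:3,3],np.c_[u,np.ones(len(u))]@T[:3,:3].T
def onz(f,px,z,T):
    o,d=rays(f,px,T);return o+d*((z-o[2])/d[:,2])[:,None]
def quad(m):
    c=max(cv2.findContours(m.astype(np.uint8),cv2.RETR_EXTERNAL,cv2.CHAIN_APPROX_NONE)[0],key=cv2.contourArea)
    return cv2.convexHull(c)[:,0]
def rect(P):
    (c,(w,h),a)=cv2.minAreaRect(np.float32(P[:,:2]*1000))
    return np.round(c,1),round(w,1),round(h,1),round(a,2)
def depthpts(f,T):
    v,u=np.nonzero(f["depth"]>0);o,d=rays(f,np.c_[u,v],T)
    P=np.zeros(f["depth"].shape+(3,));P[v,u]=o+d*f["depth"][v,u][:,None];return P
E
python3 - <<'E'
import pickle;from h import *
s,d=pickle.load(open("f0.pkl","rb"))
f=d["top"];T=f["T"];P=depthpts(f,T)
roi=np.zeros((420,560),bool);roi[140:270,170:440]=1
for n,a,b in(("deck",.118,.131),("slab",.134,.148),("box",.165,.182)):
    m=roi&(P[...,2]>a)&(P[...,2]<b)
    m=cv2.morphologyEx(m.astype(np.uint8),cv2.MORPH_OPEN,np.ones((3,3)))
    q=quad(m);z=np.median(P[...,2][m>0]);print(n,m.sum(),round(z,4),rect(onz(f,q,z,T)))
m=roi&(P[...,2]>.195)&(P[...,2]<.24);print("knob",m.sum(),np.median(P[m],0) if m.any() else 0)
# colour view crops
g=cv2.resize(f["frame"][145:265,175:435],None,fx=3,fy=3,interpolation=cv2.INTER_CUBIC);cv2.imwrite("pics/c1.png",g)
for n in("top","side"):
    hsv=d[n]["frame"];print(n,[hsv[y,x].tolist() for x,y in([(367,210),(345,240),(300,212),(265,208)] if n=="top" else [(270,280),(255,310),(278,235),(279,189)])])
E
```

```text
deck 7238 0.1231 (array([ 533.9, -177.3]), 256.2, 179.8, 86.33)
slab 1347 0.1385 (array([ 554.1, -152.3]), 89.8, 110.6, 6.41)
box 6978 0.1726 (array([559.9, 223.3]), 208.4, 239.9, 86.32)
knob 37 [0.54872916 0.12157682 0.21882105]
top [[87, 95, 97], [53, 55, 54], [167, 176, 178], [32, 32, 28]]
side [[111, 120, 122], [67, 63, 66], [195, 198, 202], [13, 13, 11]]
```

View pics/c1.png

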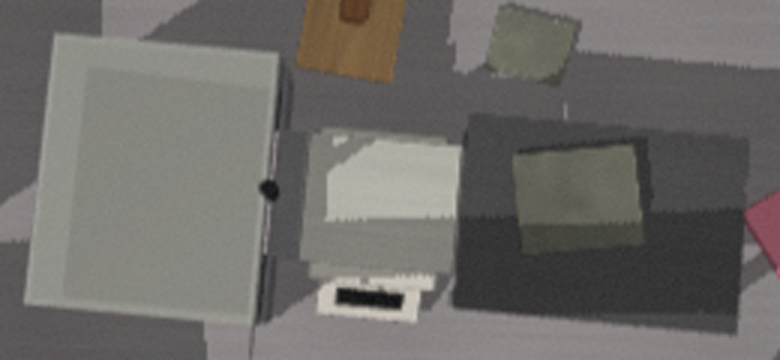

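Checks against known sizes: the deck measures 256×180, the slab 90×110 and the box 240×208, so all agree. That gives a station origin of about (547, 24) mm and a yaw of about -3.7°. The slab sits at station (18, -175), turned about +10°. The gate is about 5 mm open.

Plan: push the slab sideways to x=0 with two fingers, then push it from behind. First I'll raise the arm and align the tool.

```bash
cat >> h.py <<'E'
O=np.array([547.,24.,0]);A=np.radians(-3.7)
S=np.array([[np.cos(A),-np.sin(A),0],[np.sin(A),np.cos(A),0],[0,0,1]])
def st(p): return (np.asarray(p)*1000-O)@S
def goto(x,y,z,ty):  # target TCP in station mm, ty = station heading (deg) of tool y; prints needed move in tool axes
    from cell import ctrl
    s=ctrl.state();Rt=Rq(s["eef_rot"]);a=np.radians(ty)
    yt=S@[np.cos(a),np.sin(a),0];zt=np.array([0,0,-1.]);Rg=np.c_[np.cross(yt,zt),yt,zt]
    d=S@[x,y,z]+O-s["eef_pos"]*1000
    print("t",round(s["time_s"],2),"st",st(s["eef_pos"]).round(1),"rot",np.degrees(R.from_matrix(Rt.T@Rg).as_rotvec()).round(2),
     "shift now-axes",(Rt.T@d).round(1),"goal-axes",(Rg.T@d).round(1),"gap",round(s["finger_gap"]*1000,1),"F",s["wrist_force"].round(1))
E
python3 -c "
from h import *
goto(105,-175,300,0)"
```

```text
t 0.15 st [-405.   574.9  230.2] rot [-1.000e-02  1.200e-01 -1.238e+01] shift now-axes [-623.2  659.   -68.5] goal-axes [-749.9  510.   -69.8] gap 85.2 F [-0.1  0.5  0.5]
```

{"api": "carry_out", "payload": {
  "moves": [
    {"wz": -6.2, "tz": -35},
    {"wz": -6.2, "tz": -35}
  ]
}}

```text
schema error: expected keys wx, wy, wz, tx, ty, tz, claw
```

```bash
python3 -c "
from h import *
goto(105,-175,300,0)"
```

```text
t 0.15 st [-405.   574.9  230.2] rot [-1.000e-02  1.200e-01 -1.238e+01] shift now-axes [-623.2  659.   -68.5] goal-axes [-749.9  510.   -69.8] gap 85.2 F [-0.1  0.5  0.5]
```

{"api": "carry_out", "payload": {
  "moves": [
    {"wx": 0, "wy": 0, "wz": -6.2, "tx": 0, "ty": 0, "tz": -35, "claw": 0},
    {"wx": 0, "wy": 0.1, "wz": -6.2, "tx": 0, "ty": 0, "tz": -35, "claw": 0},
    {"wx": 0, "wy": 0, "wz": 0, "tx": -33, "ty": 22, "tz": 0, "claw": 0},
    {"wx": 0, "wy": 0, "wz": 0, "tx": -33, "ty": 22, "tz": 0, "claw": 0},
    {"wx": 0, "wy": 0, "wz": 0, "tx": -33, "ty": 22, "tz": 0, "claw": 0},
    {"wx": 0, "wy": 0, "wz": 0, "tx": -33, "ty": 22, "tz": 0, "claw": 0},
    {"wx": 0, "wy": 0, "wz": 0, "tx": -33, "ty": 22, "tz": 0, "claw": 0},
    {"wx": 0, "wy": 0, "wz": 0, "tx": -33, "ty": 22, "tz": 0, "claw": 0},
    {"wx": 0, "wy": 0, "wz": 0, "tx": -33, "ty": 22, "tz": 0, "claw": 0},
    {"wx": 0, "wy": 0, "wz": 0, "tx": -33, "ty": 22, "tz": 0, "claw": 0}
  ]
}}

```text
time_s: 0.98
eef_pos: [0.3393, 0.3476, 0.3006]
eef_rot: [-0.001, 0.729, 0.684, 0.001]
wrist_force: [0.7, 0.7, 1.0]
finger_gap: 0.0852
```

```bash
python3 -c "
from h import *
goto(105,-175,300,0)"
```

```text
t 0.98 st [-228.2  309.6  300.6] rot [-0.01 -0.09  0.01] shift now-axes [-4.846e+02  3.330e+02 -3.000e-01] goal-axes [-484.6  333.2    0.6] gap 85.2 F [0.7 0.7 1. ]
```

{"api": "carry_out", "payload": {
  "moves": [
    {"wx": 0, "wy": 0, "wz": 0, "tx": -34, "ty": 23, "tz": 0, "claw": 0},
    {"wx": 0, "wy": 0, "wz": 0, "tx": -34, "ty": 23, "tz": 0, "claw": 0},
    {"wx": 0, "wy": 0, "wz": 0, "tx": -34, "ty": 23, "tz": 0, "claw": 0},
    {"wx": 0, "wy": 0, "wz": 0, "tx": -34, "ty": 23, "tz": 0, "claw": 0},
    {"wx": 0, "wy": 0, "wz": 0, "tx": -34, "ty": 23, "tz": 0, "claw": 0},
    {"wx": 0, "wy": 0, "wz": 0, "tx": -34, "ty": 23, "tz": 0, "claw": 0},
    {"wx": 0, "wy": 0, "wz": 0, "tx": -34, "ty": 23, "tz": 0, "claw": 0},
    {"wx": 0, "wy": 0, "wz": 0, "tx": -34, "ty": 23, "tz": 0, "claw": 0},
    {"wx": 0, "wy": 0, "wz": 0, "tx": -34, "ty": 23, "tz": 0, "claw": 0},
    {"wx": 0, "wy": 0, "wz": 0, "tx": -34, "ty": 23, "tz": 0, "claw": 0}
  ]
}}

```text
time_s: 1.82
eef_pos: [0.5468, -0.0061, 0.3003]
eef_rot: [-0.001, 0.729, 0.684, 0.001]
wrist_force: [0.1, 1.1, -0.5]
finger_gap: 0.0856
```

{"api": "carry_out", "payload": {
  "moves": [
    {"wx": 0, "wy": 0, "wz": 0, "tx": -34, "ty": 23, "tz": 0, "claw": 0},
    {"wx": 0, "wy": 0, "wz": 0, "tx": -34, "ty": 23, "tz": 0, "claw": 0},
    {"wx": 0, "wy": 0, "wz": 0, "tx": -20, "ty": 15, "tz": 0, "claw": 0},
    {"wx": 0, "wy": 0, "wz": 0, "tx": 0, "ty": 0, "tz": 0, "claw": 0}
  ]
}}

```text
time_s: 2.15
eef_pos: [0.6025, -0.104, 0.2999]
eef_rot: [0.002, 0.733, 0.68, -0.001]
wrist_force: [-0.6, -0.6, -0.0]
finger_gap: 0.0852
```

```bash
python3 -c "
from h import *
goto(105,-175,118,0)
from cell import ctrl
s=ctrl.state();f=ctrl.grab_frame('wrist');cv2.imwrite('pics/w1.png',f['frame'])
import pickle;pickle.dump((s,f),open('w1.pkl','wb'))
T=camT(f,s);P=st(depthpts(f,T)/1)
"
```

```text
t 2.15 st [  63.6 -124.2  299.9] rot [ 0.08  0.24 -0.56] shift now-axes [-49.6  41.6 182.2] goal-axes [-50.8  41.4 181.9] gap 85.2 F [-0.6 -0.6 -0. ]
```

View pics/w1.png

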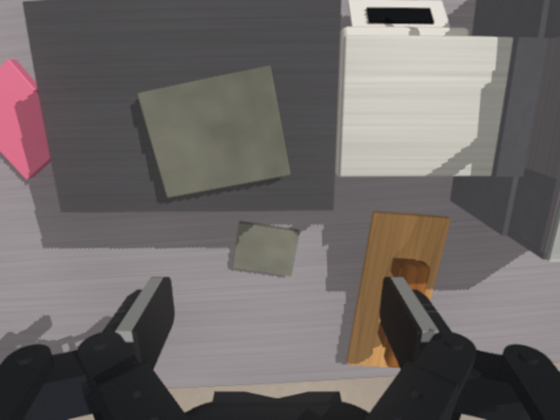

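The wrist view shows the slab (215,130), the deck edge at row ~210, the deck end at column ~338 and the white pan (425,105). I'll measure slab and pan from here as a cross-check.

```bash
python3 -c "
from h import *
import pickle
s,f=pickle.load(open('w1.pkl','rb'));T=camT(f,s);P=depthpts(f,T);z=P[...,2]
roi=np.zeros(z.shape,bool);roi[40:230,100:330]=1
m=roi&(z>.134)&(z<.149);q=quad(m);print('slab z',np.median(z[m]),rect(st(onz(f,q,.14,T))/1000))
g=f['frame'].min(2);m=(g>150);m[:25]=0;m[:,:335]=0;m=cv2.morphologyEx(m.astype('uint8'),cv2.MORPH_OPEN,np.ones((5,5)));q=quad(m);print('pan',rect(st(onz(f,q,.124,T))/1000))
# deck side edge: row of transition per column
m=(z>.117)&(z<.15);m[:150]=0
print('deck edge st',[st(onz(f,[[c,np.nonzero(m[:,c])[0].max()+.5]],.125,T))[0].round(1).tolist() for c in(80,150,220,310)])
row=m[200];c=np.nonzero(m[200,:345])[0];print('deck end',st(onz(f,[[c.max()+.5,200]],.125,T)).round(1),'far',st(onz(f,[[c.min()-.5,200]],.125,T)).round(1))
"
```

```text
slab z 0.14069790151749118 (array([  20.2, -175.5]), 90.0, 109.9, 10.15)
pan (array([-3.1, -5.2]), 124.2, 128.4, 0.35)
deck edge st [[90.9, -310.2, 125.0], [90.4, -243.1, 125.0], [91.0, -177.6, 125.0], [90.7, -94.4, 125.0]]
deck end [[ 81.6 -74.  125. ]] far [[  79.4 -329.9  125. ]]
```

{"api": "carry_out", "payload": {
  "moves": [
    {"wx": 0, "wy": 0.2, "wz": -0.5, "tx": -25, "ty": 21, "tz": 20, "claw": 0},
    {"wx": 0, "wy": 0, "wz": 0, "tx": -25, "ty": 20, "tz": 40, "claw": 0},
    {"wx": 0, "wy": 0, "wz": 0, "tx": 0, "ty": 0, "tz": 40, "claw": 0},
    {"wx": 0, "wy": 0, "wz": 0, "tx": 0, "ty": 0, "tz": 40, "claw": 0},
    {"wx": 0, "wy": 0, "wz": 0, "tx": 0, "ty": 0, "tz": 20, "claw": 0},
    {"wx": 0, "wy": 0, "wz": 0, "tx": 0, "ty": 0, "tz": 15, "claw": 0},
    {"wx": 0, "wy": 0, "wz": 0, "tx": 0, "ty": 0, "tz": 0, "claw": 0},
    {"wx": 0, "wy": 0, "wz": 0, "tx": 0, "ty": 0, "tz": 0, "claw": 0}
  ]
}}

```text
time_s: 2.87
eef_pos: [0.6362, -0.1413, 0.1324]
eef_rot: [-0.002, 0.726, 0.688, 0.002]
wrist_force: [-0.2, -0.8, 0.6]
finger_gap: 0.0854
```

```bash
python3 -c "
from h import *
goto(56,-175,118,0)
"
```

```text
t 2.87 st [  99.7 -159.2  132.4] rot [-0.03 -0.34  0.61] shift now-axes [-15.4 -43.9  14.4] goal-axes [-15.8 -43.7  14.4] gap 85.4 F [-0.2 -0.8  0.6]
```

The wrist view agrees with the station frame to within about 1 mm. I'll correct the pose, then push sideways.

{"api": "carry_out", "payload": {
  "moves": [
    {"wx": 0, "wy": -0.3, "wz": 0.6, "tx": -15, "ty": 3, "tz": 10, "claw": 0},
    {"wx": 0, "wy": 0, "wz": 0, "tx": 0, "ty": 0, "tz": 4, "claw": 0},
    {"wx": 0, "wy": 0, "wz": 0, "tx": 0, "ty": 0, "tz": 0, "claw": 0},
    {"wx": 0, "wy": 0, "wz": 0, "tx": 0, "ty": 0, "tz": 0, "claw": 0}
  ]
}}

```text
time_s: 3.2
eef_pos: [0.6386, -0.1588, 0.1191]
eef_rot: [0.0, 0.731, 0.683, 0.0]
wrist_force: [-0.2, 0.3, 0.6]
finger_gap: 0.0855
```

```bash
python3 -c "
from h import *
goto(57,-175,118,0)
from cell import ctrl
s=ctrl.state();f=ctrl.grab_frame('wrist');cv2.imwrite('pics/w2.png',f['frame'])
"
```

```text
t 3.2 st [ 103.2 -176.5  119.1] rot [ 0.07  0.01 -0.16] shift now-axes [  1.3 -46.2   1.1] goal-axes [  1.5 -46.2   1.1] gap 85.5 F [-0.2  0.3  0.6]
```

View pics/w2.png

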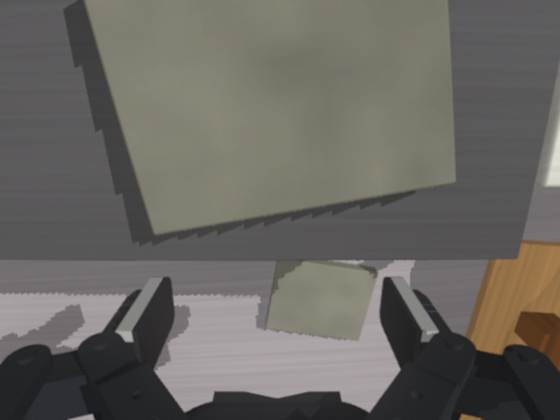

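The slab's near edge runs from (155,235) to (455,182) and the fingers straddle it, with the left corner nearest. I'll close the gap a little and push towards -x.

{"api": "carry_out", "payload": {
  "moves": [
    {"wx": 0, "wy": 0, "wz": 0, "tx": 4, "ty": -6, "tz": 0, "claw": 0.15},
    {"wx": 0, "wy": 0, "wz": 0, "tx": 0, "ty": -5, "tz": 0, "claw": 0.15},
    {"wx": 0, "wy": 0, "wz": 0, "tx": 0, "ty": -4, "tz": 0, "claw": 0.15},
    {"wx": 0, "wy": 0, "wz": 0, "tx": 0, "ty": -4, "tz": 0, "claw": 0.15},
    {"wx": 0, "wy": 0, "wz": 0, "tx": 0, "ty": -4, "tz": 0, "claw": 0.15},
    {"wx": 0, "wy": 0, "wz": 0, "tx": 0, "ty": -4, "tz": 0, "claw": 0.15},
    {"wx": 0, "wy": 0, "wz": 0, "tx": 0, "ty": -4, "tz": 0, "claw": 0.15},
    {"wx": 0, "wy": 0, "wz": 0, "tx": 0, "ty": -4, "tz": 0, "claw": 0.15},
    {"wx": 0, "wy": 0, "wz": 0, "tx": 0, "ty": -3, "tz": 0, "claw": 0.15},
    {"wx": 0, "wy": 0, "wz": 0, "tx": 0, "ty": -3, "tz": 0, "claw": 0.15}
  ]
}}

```text
time_s: 4.08
eef_pos: [0.5977, -0.1514, 0.1186]
eef_rot: [0.0, 0.73, 0.683, 0.0]
wrist_force: [1.4, -0.3, 0.1]
finger_gap: 0.0733
```

{"api": "carry_out", "payload": {
  "moves": [
    {"wx": 0, "wy": 0, "wz": 0, "tx": 0, "ty": -2, "tz": 0, "claw": 0.15},
    {"wx": 0, "wy": 0, "wz": 0, "tx": 0, "ty": -2, "tz": 0, "claw": 0.15},
    {"wx": 0, "wy": 0, "wz": 0, "tx": 0, "ty": 0, "tz": 0, "claw": 0.15}
  ]
}}

```text
time_s: 4.33
eef_pos: [0.5936, -0.1508, 0.1185]
eef_rot: [-0.0, 0.73, 0.683, 0.0]
wrist_force: [1.1, -0.2, 0.4]
finger_gap: 0.0724
```

```bash
cat >> h.py <<'E'
def slab(name,save,x0=-60,x1=60,y0=-300,y1=90):
    from cell import ctrl
    s=ctrl.state();f=ctrl.grab_frame(name);cv2.imwrite('pics/'+save,f['frame'])
    T=camT(f,s);P=depthpts(f,T);Q=st(P);b=f['frame'].astype(int)
    m=(Q[...,0]>x0)&(Q[...,0]<x1)&(Q[...,1]>y0)&(Q[...,1]<y1)&(Q[...,2]>132)&(Q[...,2]<150)&(b[...,2]-b[...,0]>4)
    m=cv2.morphologyEx(m.astype('uint8'),cv2.MORPH_OPEN,np.ones((5,5)))
    print(name,m.sum(),rect(st(onz(f,quad(m),.139 if name=='top' else .14,T))/1000))
E
python3 -c "
from h import *
goto(57,-175,118,0)
slab('wrist','w3.png',-80,80);slab('top','t3.png',-80,80)
"
```

```text
t 4.33 st [  57.7 -171.4  118.5] rot [ 0.01 -0.02 -0.11] shift now-axes [-3.6 -0.7  0.5] goal-axes [-3.6 -0.7  0.5] gap 72.4 F [ 1.1 -0.2  0.4]
wrist 83436 (array([   2. , -167.5]), 109.7, 89.7, 89.9)
top 642 (array([   0.8, -142.5]), 89.5, 59.6, 1.02)
```

The side push aligned the slab: x is about 1.5, yaw about 0 and y = -167. I'll nudge 1.5 mm more, back off, lift, and turn 90° to come in behind.

{"api": "carry_out", "payload": {
  "moves": [
    {"wx": 0, "wy": 0, "wz": 0, "tx": 0, "ty": -1.5, "tz": 0, "claw": 0.15},
    {"wx": 0, "wy": 0, "wz": 0, "tx": 0, "ty": 0, "tz": 0, "claw": 0.15},
    {"wx": 0, "wy": 0, "wz": 0, "tx": 0, "ty": 15, "tz": 0, "claw": 0.15},
    {"wx": 0, "wy": 0, "wz": 0, "tx": 0, "ty": 15, "tz": -10, "claw": 0.2},
    {"wx": 0, "wy": 0, "wz": 0, "tx": -20, "ty": 0, "tz": -30, "claw": 0.3},
    {"wx": 0, "wy": 0, "wz": 0, "tx": -20, "ty": 0, "tz": -30, "claw": 0.3},
    {"wx": 0, "wy": 0, "wz": 0, "tx": -20, "ty": -20, "tz": 0, "claw": 0.3},
    {"wx": 0, "wy": 0, "wz": 0, "tx": -20, "ty": -25, "tz": 0, "claw": 0.3},
    {"wx": 0, "wy": 0, "wz": 0, "tx": 0, "ty": -25, "tz": 0, "claw": 0.3},
    {"wx": 0, "wy": 0, "wz": 0, "tx": 0, "ty": -15, "tz": 0, "claw": 0.3}
  ]
}}

```text
time_s: 5.27
eef_pos: [0.5274, -0.2294, 0.1878]
eef_rot: [-0.002, 0.732, 0.681, -0.001]
wrist_force: [0.4, 0.2, -0.8]
finger_gap: 0.0596
```

{"api": "carry_out", "payload": {
  "moves": [
    {"wx": 0, "wy": 0, "wz": 7, "tx": 0, "ty": 0, "tz": 0, "claw": 0.3},
    {"wx": 0, "wy": 0, "wz": 7, "tx": 0, "ty": 0, "tz": 0, "claw": 0.3},
    {"wx": 0, "wy": 0, "wz": 7, "tx": 0, "ty": 0, "tz": 0, "claw": 0.3},
    {"wx": 0, "wy": 0, "wz": 7, "tx": 0, "ty": 0, "tz": 0, "claw": 0.3},
    {"wx": 0, "wy": 0, "wz": 7, "tx": 0, "ty": 0, "tz": 0, "claw": 0.3},
    {"wx": 0, "wy": 0, "wz": 7, "tx": 0, "ty": 0, "tz": 0, "claw": 0.3},
    {"wx": 0, "wy": 0, "wz": 7, "tx": 0, "ty": 0, "tz": 0, "claw": 0.3},
    {"wx": 0, "wy": 0, "wz": 7, "tx": 0, "ty": 0, "tz": 0, "claw": 0.3},
    {"wx": 0, "wy": 0, "wz": 7, "tx": 0, "ty": 0, "tz": 0, "claw": 0.3},
    {"wx": 0, "wy": 0, "wz": 7, "tx": 0, "ty": 0, "tz": 0, "claw": 0.3}
  ]
}}

```text
time_s: 6.1
eef_pos: [0.531, -0.2263, 0.1878]
eef_rot: [-0.001, 0.99, 0.138, -0.001]
wrist_force: [-0.9, 0.2, -0.1]
finger_gap: 0.0598
```

{"api": "carry_out", "payload": {
  "moves": [
    {"wx": 0, "wy": 0, "wz": 7, "tx": 0, "ty": 0, "tz": 0, "claw": 0.3},
    {"wx": 0, "wy": 0, "wz": 7, "tx": 0, "ty": 0, "tz": 0, "claw": 0.3},
    {"wx": 0, "wy": 0, "wz": 6, "tx": 0, "ty": 0, "tz": 0, "claw": 0.3},
    {"wx": 0, "wy": 0, "wz": 0, "tx": 0, "ty": 0, "tz": 0, "claw": 0.3}
  ]
}}

```text
time_s: 6.43
eef_pos: [0.5311, -0.2262, 0.1876]
eef_rot: [-0.0, 0.999, -0.034, -0.001]
wrist_force: [0.4, 0.3, -0.3]
finger_gap: 0.0598
```

```bash
python3 -c "
from h import *
goto(1,-250,124,-90)
slab('wrist','w4.png',-80,80);slab('top','t4.png',-80,80)
"
```

```text
t 6.43 st [   0.3 -250.7  187.6] rot [-0.03  0.16 -0.17] shift now-axes [ 0.8 -0.7 63.6] goal-axes [ 0.7 -0.7 63.6] gap 59.8 F [ 0.4  0.3 -0.3]
wrist 33287 (array([   0.7, -175.7]), 92.1, 89.9, 89.87)
top 1359 (array([  -0.9, -167. ]), 110.4, 89.8, 90.0)
```

View pics/w4.png

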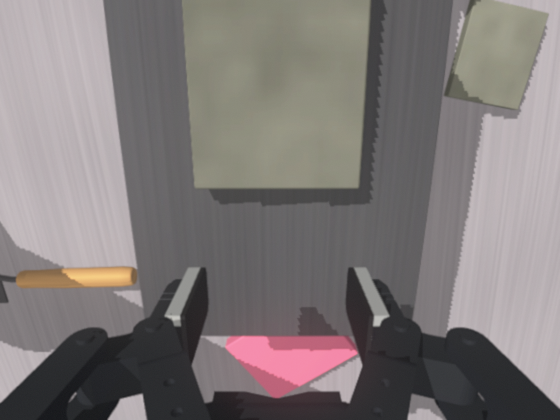

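The slab is aligned (x about 0, y = -167) and the fingers straddle its rear edge at (195–360, 187). Lowering and pushing.

{"api": "carry_out", "payload": {
  "moves": [
    {"wx": 0, "wy": 0, "wz": 0, "tx": 0.5, "ty": 0, "tz": 25, "claw": 0.3},
    {"wx": 0, "wy": 0, "wz": 0, "tx": 0, "ty": 0, "tz": 25, "claw": 0.3},
    {"wx": 0, "wy": 0, "wz": 0, "tx": 0, "ty": 0, "tz": 12, "claw": 0.3},
    {"wx": 0, "wy": 0, "wz": 0, "tx": 0, "ty": 0, "tz": 0, "claw": 0.3},
    {"wx": 0, "wy": 0, "wz": 0, "tx": 0, "ty": -5, "tz": 0, "claw": 0.3},
    {"wx": 0, "wy": 0, "wz": 0, "tx": 0, "ty": -5, "tz": 0, "claw": 0.3},
    {"wx": 0, "wy": 0, "wz": 0, "tx": 0, "ty": -4, "tz": 0, "claw": 0.3},
    {"wx": 0, "wy": 0, "wz": 0, "tx": 0, "ty": -4, "tz": 0, "claw": 0.3},
    {"wx": 0, "wy": 0, "wz": 0, "tx": 0, "ty": -6, "tz": 0, "claw": 0.3},
    {"wx": 0, "wy": 0, "wz": 0, "tx": 0, "ty": -7, "tz": 0, "claw": 0.3}
  ]
}}

```text
time_s: 7.37
eef_pos: [0.5352, -0.1974, 0.1276]
eef_rot: [0.001, 0.999, -0.033, 0.001]
wrist_force: [-0.5, -4.4, 1.8]
finger_gap: 0.06
```

```bash
python3 -c "
from h import *
goto(1,-66,124,-90)
"
```

```text
t 7.37 st [   2.5 -221.7  127.6] rot [ 0.15 -0.15 -0.14] shift now-axes [  -1.9 -155.7    3.2] goal-axes [  -1.5 -155.7    3.6] gap 60.0 F [-0.5 -4.4  1.8]
```

{"api": "carry_out", "payload": {
  "moves": [
    {"wx": 0, "wy": 0, "wz": 0, "tx": -0.5, "ty": -7, "tz": 0, "claw": 0.3},
    {"wx": 0, "wy": 0, "wz": 0, "tx": 0, "ty": -7, "tz": 0, "claw": 0.3},
    {"wx": 0, "wy": 0, "wz": 0, "tx": 0, "ty": -7, "tz": 0, "claw": 0.3},
    {"wx": 0, "wy": 0, "wz": 0, "tx": 0, "ty": -7, "tz": 0, "claw": 0.3},
    {"wx": 0, "wy": 0, "wz": 0, "tx": 0, "ty": -7, "tz": 0, "claw": 0.3},
    {"wx": 0, "wy": 0, "wz": 0, "tx": 0, "ty": -7, "tz": 0, "claw": 0.3},
    {"wx": 0, "wy": 0, "wz": 0, "tx": 0, "ty": -7, "tz": 0, "claw": 0.3},
    {"wx": 0, "wy": 0, "wz": 0, "tx": 0, "ty": -7, "tz": 0, "claw": 0.3},
    {"wx": 0, "wy": 0, "wz": 0, "tx": 0, "ty": -7, "tz": 0, "claw": 0.3},
    {"wx": 0, "wy": 0, "wz": 0, "tx": 0, "ty": -7, "tz": 0, "claw": 0.3}
  ]
}}

```text
time_s: 8.2
eef_pos: [0.5387, -0.1255, 0.1263]
eef_rot: [0.0, 0.999, -0.033, -0.0]
wrist_force: [-1.0, -3.1, 2.0]
finger_gap: 0.0598
```

```bash
python3 -c "
from h import *
goto(1,-66,124,-90)
slab('top','t5.png',-80,80)
"
```

```text
t 8.2 st [   1.3 -149.7  126.3] rot [ 0.    0.01 -0.08] shift now-axes [ -0.4 -83.7   2.3] goal-axes [ -0.3 -83.7   2.3] gap 59.8 F [-1.  -3.1  2. ]
top 1289 (array([ -2.4, -82.3]), 106.9, 89.9, 90.0)
```

{"api": "carry_out", "payload": {
  "moves": [
    {"wx": 0, "wy": 0, "wz": 0, "tx": 0, "ty": -7, "tz": 0, "claw": 0.3},
    {"wx": 0, "wy": 0, "wz": 0, "tx": 0, "ty": -7, "tz": 0, "claw": 0.3},
    {"wx": 0, "wy": 0, "wz": 0, "tx": 0, "ty": -7, "tz": 0, "claw": 0.3},
    {"wx": 0, "wy": 0, "wz": 0, "tx": 0, "ty": -7, "tz": 0, "claw": 0.3},
    {"wx": 0, "wy": 0, "wz": 0, "tx": 0, "ty": -7, "tz": 0, "claw": 0.3},
    {"wx": 0, "wy": 0, "wz": 0, "tx": 0, "ty": -7, "tz": 0, "claw": 0.3},
    {"wx": 0, "wy": 0, "wz": 0, "tx": 0, "ty": -7, "tz": 0, "claw": 0.3},
    {"wx": 0, "wy": 0, "wz": 0, "tx": 0, "ty": -7, "tz": 0, "claw": 0.3},
    {"wx": 0, "wy": 0, "wz": 0, "tx": 0, "ty": -6, "tz": 0, "claw": 0.3},
    {"wx": 0, "wy": 0, "wz": 0, "tx": 0, "ty": -5, "tz": 0, "claw": 0.3}
  ]
}}

```text
time_s: 9.08
eef_pos: [0.5429, -0.0579, 0.126]
eef_rot: [-0.0, 0.999, -0.033, -0.0]
wrist_force: [0.0, -0.9, -1.6]
finger_gap: 0.0597
```

{"api": "carry_out", "payload": {
  "moves": [
    {"wx": 0, "wy": 0, "wz": 0, "tx": 0, "ty": -4, "tz": 0, "claw": 0.3},
    {"wx": 0, "wy": 0, "wz": 0, "tx": 0, "ty": -3, "tz": 0, "claw": 0.3},
    {"wx": 0, "wy": 0, "wz": 0, "tx": 0, "ty": -2, "tz": 0, "claw": 0.3},
    {"wx": 0, "wy": 0, "wz": 0, "tx": 0, "ty": 0, "tz": 0, "claw": 0.3}
  ]
}}

```text
time_s: 9.42
eef_pos: [0.5437, -0.0495, 0.1263]
eef_rot: [-0.0, 0.999, -0.033, -0.0]
wrist_force: [-0.1, -0.7, -0.3]
finger_gap: 0.0599
```

```bash
python3 -c "
from h import *
goto(1,-66,124,-90)
slab('wrist','w5.png',-80,80);slab('top','t6.png',-80,80)
"
```

```text
t 9.42 st [  1.5 -73.6 126.3] rot [-0.04  0.02 -0.05] shift now-axes [-0.5 -7.6  2.3] goal-axes [-0.5 -7.6  2.3] gap 59.9 F [-0.1 -0.7 -0.3]
wrist 67117 (array([ -0.7, -13.5]), 96.7, 89.0, 89.99)
top 1070 (array([-2.6, -0.9]), 93.8, 89.8, 90.0)
```

{"api": "carry_out", "payload": {
  "moves": [
    {"wx": 0, "wy": 0, "wz": 0, "tx": 0, "ty": -3, "tz": 0, "claw": 0.3},
    {"wx": 0, "wy": 0, "wz": 0, "tx": 0, "ty": -3, "tz": 0, "claw": 0.3},
    {"wx": 0, "wy": 0, "wz": 0, "tx": 0, "ty": -2, "tz": 0, "claw": 0.3},
    {"wx": 0, "wy": 0, "wz": 0, "tx": 0, "ty": 0, "tz": 0, "claw": 0.3},
    {"wx": 0, "wy": 0, "wz": 0, "tx": 0, "ty": 4, "tz": 0, "claw": 0.3},
    {"wx": 0, "wy": 0, "wz": 0, "tx": 0, "ty": 20, "tz": 0, "claw": 0.3},
    {"wx": 0, "wy": 0, "wz": 0, "tx": 0, "ty": 20, "tz": -20, "claw": 0.3},
    {"wx": 0, "wy": 0, "wz": 0, "tx": 0, "ty": 30, "tz": -30, "claw": 0.2},
    {"wx": 0, "wy": 0, "wz": 0, "tx": 0, "ty": 0, "tz": -40, "claw": 0.1},
    {"wx": 0, "wy": 0, "wz": 0, "tx": 0, "ty": 0, "tz": -40, "claw": 0}
  ]
}}

```text
time_s: 10.35
eef_pos: [0.5375, -0.1183, 0.2565]
eef_rot: [0.0, 0.999, -0.036, -0.001]
wrist_force: [0.4, 1.2, -0.0]
finger_gap: 0.0852
```

```bash
python3 -c "
from h import *
goto(-4,98,192,-90)
slab('wrist','w6.png',-80,80);slab('top','t7.png',-80,80)
"
```

```text
t 10.35 st [  -0.3 -142.6  256.5] rot [ 0.01  0.14 -0.42] shift now-axes [  -5.3 -240.6   64.5] goal-axes [  -3.7 -240.6   64.5] gap 85.2 F [ 0.4  1.2 -0. ]
wrist 10602 (array([ -0.7, -31.3]), 48.7, 89.7, 89.89)
top 1335 (array([-2.3, -0.9]), 109.6, 89.7, 89.98)
```

View pics/w6.png

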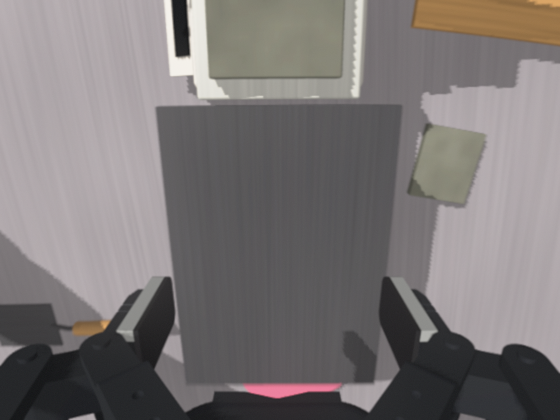

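The slab lies on the pan with a margin all round: centre about (-1.5, -0.8), yaw about 0. In the picture the slab spans columns 208–343 and the pan 198–358. While it is weighed, I'll rise and go over the knob.

{"api": "carry_out", "payload": {
  "moves": [
    {"wx": 0, "wy": 0, "wz": -0.4, "tx": 0, "ty": 0, "tz": -25, "claw": 0},
    {"wx": 0, "wy": 0, "wz": 0, "tx": -1, "ty": -24, "tz": 0, "claw": 0},
    {"wx": 0, "wy": 0, "wz": 0, "tx": -1, "ty": -24, "tz": 0, "claw": 0},
    {"wx": 0, "wy": 0, "wz": 0, "tx": -1, "ty": -24, "tz": 0, "claw": 0},
    {"wx": 0, "wy": 0, "wz": 0, "tx": -1, "ty": -24, "tz": 0, "claw": 0},
    {"wx": 0, "wy": 0, "wz": 0, "tx": 0, "ty": -24, "tz": 0, "claw": 0},
    {"wx": 0, "wy": 0, "wz": 0, "tx": 0, "ty": -24, "tz": 0, "claw": 0},
    {"wx": 0, "wy": 0, "wz": 0, "tx": 0, "ty": -24, "tz": 0, "claw": 0},
    {"wx": 0, "wy": 0, "wz": 0, "tx": 0, "ty": -24, "tz": 0, "claw": 0},
    {"wx": 0, "wy": 0, "wz": 0, "tx": 0, "ty": -24, "tz": 0, "claw": 0}
  ]
}}

```text
time_s: 11.28
eef_pos: [0.5474, 0.1021, 0.28]
eef_rot: [-0.001, 1.0, -0.029, -0.001]
wrist_force: [-0.1, 0.1, 0.7]
finger_gap: 0.0856
```

{"api": "carry_out", "payload": {
  "moves": [
    {"wx": 0, "wy": 0, "wz": 0, "tx": 0, "ty": -24, "tz": 0, "claw": 0},
    {"wx": 0, "wy": 0, "wz": 0, "tx": 0, "ty": 0, "tz": 0, "claw": 0},
    {"wx": 0, "wy": 0, "wz": 0, "tx": 0, "ty": 0, "tz": 0, "claw": 0},
    {"wx": 0, "wy": 0, "wz": 0, "tx": 0, "ty": 0, "tz": 0, "claw": 0},
    {"wx": 0, "wy": 0, "wz": 0, "tx": 0, "ty": 0, "tz": 0, "claw": 0},
    {"wx": 0, "wy": 0, "wz": 0, "tx": 0, "ty": 0, "tz": 0, "claw": 0},
    {"wx": 0, "wy": 0, "wz": 0, "tx": 0, "ty": 0, "tz": 0, "claw": 0},
    {"wx": 0, "wy": 0, "wz": 0, "tx": 0, "ty": 0, "tz": 0, "claw": 0},
    {"wx": 0, "wy": 0, "wz": 0, "tx": 0, "ty": 0, "tz": 0, "claw": 0},
    {"wx": 0, "wy": 0, "wz": 0, "tx": 0, "ty": 0, "tz": 0, "claw": 0}
  ]
}}

```text
time_s: 12.12
eef_pos: [0.5496, 0.1239, 0.2809]
eef_rot: [-0.0, 1.0, -0.03, 0.0]
wrist_force: [0.8, -0.3, -0.1]
finger_gap: 0.0854
```

```bash
python3 -c "
from h import *
goto(-4,98,192,-90)
slab('wrist','w7.png',-80,80)
from cell import ctrl
s=ctrl.state();f=ctrl.grab_frame('wrist');Q=st(depthpts(f,camT(f,s)))
m=(Q[...,2]>190)&(Q[...,2]<228)&(abs(Q[...,0])<35)&(Q[...,1]>80)&(Q[...,1]<115);print(m.sum(),Q[m].min(0),Q[m].max(0))
t=m&(Q[...,2]>215);print('knob top',t.sum(),np.median(Q[t],0))
"
```

```text
t 12.12 st [ -3.9  99.8 280.9] rot [-0.01 -0.    0.29] shift now-axes [-0.2  1.9 88.9] goal-axes [-0.1  1.8 88.9] gap 85.4 F [ 0.8 -0.3 -0.1]
wrist 10707 (array([-0.8,  2. ]), 90.1, 111.9, 0.1)
827 [-10.23542689  91.64904158 190.05199873] [  5.64395949 107.11534029 222.07080972]
knob top 543 [ -2.07903417 100.08984239 220.27114591]
```

View pics/w7.png

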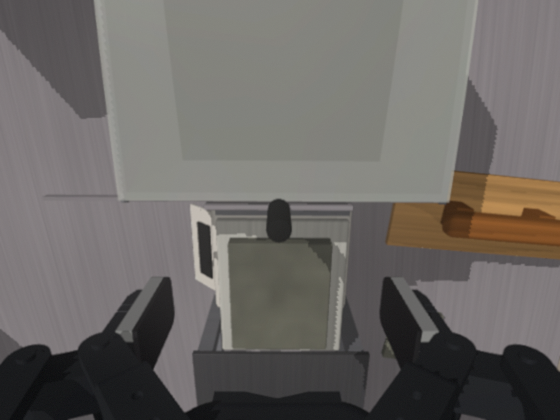

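The knob sits at (278,220) px, which is station (-2, 99), so the gate is about 2 mm open. The slab is still centred on the pan. Lowering over the knob and gripping it.

{"api": "carry_out", "payload": {
  "moves": [
    {"wx": 0, "wy": 0, "wz": 0.3, "tx": 2, "ty": 1, "tz": 30, "claw": 0},
    {"wx": 0, "wy": 0, "wz": 0, "tx": 0, "ty": 0, "tz": 30, "claw": 0},
    {"wx": 0, "wy": 0, "wz": 0, "tx": 0, "ty": 0, "tz": 20, "claw": 0},
    {"wx": 0, "wy": 0, "wz": 0, "tx": 0, "ty": 0, "tz": 8, "claw": 0},
    {"wx": 0, "wy": 0, "wz": 0, "tx": 0, "ty": 0, "tz": 0, "claw": 0.5},
    {"wx": 0, "wy": 0, "wz": 0, "tx": 0, "ty": 0, "tz": 0, "claw": 0.9},
    {"wx": 0, "wy": 0, "wz": 0, "tx": 0, "ty": 0, "tz": 0, "claw": 0.9},
    {"wx": 0, "wy": 0, "wz": 0, "tx": 0, "ty": 0, "tz": 0, "claw": 0.9},
    {"wx": 0, "wy": 0, "wz": 0, "tx": 0, "ty": 0, "tz": 0, "claw": 0.9}
  ],
  "newtons": 30
}}

```text
time_s: 12.97
eef_pos: [0.5526, 0.1232, 0.1943]
eef_rot: [-0.001, 0.999, -0.032, 0.001]
wrist_force: [0.9, -0.1, -0.8]
finger_gap: 0.0253
```

```bash
python3 -c "
from h import *
goto(-116,99,193,-90)
"
```

```text
t 12.97 st [ -0.8  99.4 194.3] rot [-0.07 -0.14  0.02] shift now-axes [-115.2    0.4    1. ] goal-axes [-115.2    0.4    1.3] gap 25.3 F [ 0.9 -0.1 -0.8]
```

{"api": "carry_out", "payload": {
  "moves": [
    {"wx": 0, "wy": 0, "wz": 0, "tx": 0, "ty": 0, "tz": 0, "claw": 0.9},
    {"wx": 0, "wy": 0, "wz": 0, "tx": 0, "ty": 0, "tz": 0, "claw": 0.9},
    {"wx": 0, "wy": 0, "wz": 0, "tx": -6, "ty": 0, "tz": 0, "claw": 0.9},
    {"wx": 0, "wy": 0, "wz": 0, "tx": -15, "ty": 0, "tz": 0, "claw": 0.9},
    {"wx": 0, "wy": 0, "wz": 0, "tx": -20, "ty": 0, "tz": 0, "claw": 0.9},
    {"wx": 0, "wy": 0, "wz": 0, "tx": -20, "ty": 0, "tz": 0, "claw": 0.9},
    {"wx": 0, "wy": 0, "wz": 0, "tx": -20, "ty": 0, "tz": 0, "claw": 0.9},
    {"wx": 0, "wy": 0, "wz": 0, "tx": -15, "ty": 0, "tz": 0, "claw": 0.9},
    {"wx": 0, "wy": 0, "wz": 0, "tx": -6, "ty": 0, "tz": 0, "claw": 0.9},
    {"wx": 0, "wy": 0, "wz": 0, "tx": 0, "ty": 0, "tz": 0, "claw": 0.9}
  ]
}}

```text
time_s: 13.8
eef_pos: [0.4496, 0.1301, 0.1939]
eef_rot: [-0.002, 0.999, -0.032, 0.0]
wrist_force: [-1.6, -0.9, 7.4]
finger_gap: 0.0149
```

```bash
python3 -c "
from h import *
goto(-112,99,193,-90)
"
```

```text
t 13.8 st [-104.1   99.6  193.9] rot [-0.18 -0.01  0.08] shift now-axes [-7.9  0.5  0.9] goal-axes [-7.9  0.6  0.9] gap 14.9 F [-1.6 -0.9  7.4]
```

{"api": "carry_out", "payload": {
  "moves": [
    {"wx": 0, "wy": 0, "wz": 0, "tx": -3, "ty": 0, "tz": 0, "claw": 0.9},
    {"wx": 0, "wy": 0, "wz": 0, "tx": -2, "ty": 0, "tz": 0, "claw": 0.9},
    {"wx": 0, "wy": 0, "wz": 0, "tx": -2, "ty": 0, "tz": 0, "claw": 0.9},
    {"wx": 0, "wy": 0, "wz": 0, "tx": 0, "ty": 0, "tz": 0, "claw": 0.9}
  ]
}}

```text
time_s: 14.13
eef_pos: [0.444, 0.1304, 0.1939]
eef_rot: [-0.001, 0.999, -0.032, 0.001]
wrist_force: [0.9, 0.2, 7.5]
finger_gap: 0.0147
```

```bash
python3 -c "
from h import *
goto(-112,99,193,-90)
slab('top','t8.png',-80,80)
"
```

```text
t 14.13 st [-109.7   99.6  193.9] rot [-0.12 -0.15  0.01] shift now-axes [-2.3  0.6  0.9] goal-axes [-2.3  0.6  0.9] gap 14.7 F [0.9 0.2 7.5]
top 1276 (array([-2.4, -1.5]), 108.4, 89.8, 90.0)
```

{"api": "carry_out", "payload": {
  "moves": [
    {"wx": 0, "wy": 0, "wz": 0, "tx": -2, "ty": 0, "tz": 0, "claw": 0.9},
    {"wx": 0, "wy": 0, "wz": 0, "tx": 0, "ty": 0, "tz": 0, "claw": 0.9},
    {"wx": 0, "wy": 0, "wz": 0, "tx": 0, "ty": 0, "tz": 0, "claw": 0.3},
    {"wx": 0, "wy": 0, "wz": 0, "tx": 0, "ty": 0, "tz": 0, "claw": 0.3},
    {"wx": 0, "wy": 0, "wz": 0, "tx": 0, "ty": 0, "tz": 0, "claw": 0.3},
    {"wx": 0, "wy": 0, "wz": 0, "tx": 0, "ty": 0, "tz": -20, "claw": 0.3},
    {"wx": 0, "wy": 0, "wz": 0, "tx": 0, "ty": 0, "tz": -30, "claw": 0.3},
    {"wx": 0, "wy": 0, "wz": 0, "tx": 0, "ty": 0, "tz": -25, "claw": 0.3},
    {"wx": 0, "wy": 0, "wz": 0, "tx": 0, "ty": 0, "tz": 0, "claw": 0.3}
  ]
}}

```text
time_s: 14.93
eef_pos: [0.442, 0.1329, 0.2683]
eef_rot: [-0.005, 1.0, -0.03, 0.001]
wrist_force: [-0.3, -0.3, 0.3]
finger_gap: 0.0598
```

```bash
python3 -c "
from h import *
goto(-1,-95,250,-90)
from cell import ctrl
s=ctrl.state();f=ctrl.grab_frame('wrist');Q=st(depthpts(f,camT(f,s)))
t=(Q[...,2]>214)&(Q[...,2]<226)&(abs(Q[...,0]+112)<35)&(Q[...,1]>80)&(Q[...,1]<115)
print('knob top',t.sum(),np.median(Q[t],0))
slab('top','t9.png',-80,80)
"
```

```text
t 14.93 st [-111.8  101.9  268.3] rot [-0.57 -0.08  0.24] shift now-axes [109.9 197.6  16.5] goal-axes [110.8 196.9  18.3] gap 59.8 F [-0.3 -0.3  0.3]
knob top 605 [-110.5009185   100.34951301  220.24433147]
top 1268 (array([-2.4, -1. ]), 89.8, 109.4, 0.14)
```

The gate reads about 110.5 mm open and the slab is undisturbed. Going back behind the slab.

{"api": "carry_out", "payload": {
  "moves": [
    {"wx": -0.5, "wy": 0, "wz": 0.2, "tx": 14, "ty": 24, "tz": 0, "claw": 0.3},
    {"wx": 0, "wy": 0, "wz": 0, "tx": 14, "ty": 25, "tz": 0, "claw": 0.3},
    {"wx": 0, "wy": 0, "wz": 0, "tx": 14, "ty": 25, "tz": 0, "claw": 0.3},
    {"wx": 0, "wy": 0, "wz": 0, "tx": 14, "ty": 25, "tz": 0, "claw": 0.3},
    {"wx": 0, "wy": 0, "wz": 0, "tx": 14, "ty": 25, "tz": 0, "claw": 0.3},
    {"wx": 0, "wy": 0, "wz": 0, "tx": 14, "ty": 25, "tz": 0, "claw": 0.3},
    {"wx": 0, "wy": 0, "wz": 0, "tx": 14, "ty": 25, "tz": 0, "claw": 0.3},
    {"wx": 0, "wy": 0, "wz": 0, "tx": 13, "ty": 23, "tz": 0, "claw": 0.3},
    {"wx": 0, "wy": 0, "wz": 0, "tx": 0, "ty": 0, "tz": 0, "claw": 0.3},
    {"wx": 0, "wy": 0, "wz": 0, "tx": 0, "ty": 0, "tz": 0, "claw": 0.3}
  ]
}}

```text
time_s: 15.87
eef_pos: [0.5217, -0.0724, 0.2724]
eef_rot: [0.006, 0.999, -0.034, 0.005]
wrist_force: [-0.3, -0.5, -0.7]
finger_gap: 0.0598
```

```bash
python3 -c "
from h import *
goto(-1,-95,126,-90)"
```

```text
t 15.87 st [-19.  -97.8 272.4] rot [ 0.63 -0.54 -0.24] shift now-axes [ 16.6  -4.5 146.5] goal-axes [ 18.   -2.8 146.4] gap 59.8 F [-0.3 -0.5 -0.7]
```

{"api": "carry_out", "payload": {
  "moves": [
    {"wx": 0.6, "wy": -0.5, "wz": -0.2, "tx": 18, "ty": 0, "tz": 20, "claw": 0.3},
    {"wx": 0, "wy": 0, "wz": 0, "tx": 0, "ty": 0, "tz": 30, "claw": 0.3},
    {"wx": 0, "wy": 0, "wz": 0, "tx": 0, "ty": 0, "tz": 30, "claw": 0.3},
    {"wx": 0, "wy": 0, "wz": 0, "tx": 0, "ty": 0, "tz": 20, "claw": 0.3},
    {"wx": 0, "wy": 0, "wz": 0, "tx": 0, "ty": 0, "tz": 0, "claw": 0.3},
    {"wx": 0, "wy": 0, "wz": 0, "tx": 0, "ty": 0, "tz": 0, "claw": 0.3}
  ]
}}

```text
time_s: 16.37
eef_pos: [0.4916, -0.0661, 0.2009]
eef_rot: [0.003, 0.999, -0.031, 0.021]
wrist_force: [0.2, 0.4, 0.7]
finger_gap: 0.0594
```

```bash
python3 -c "
from h import *
goto(-1,-95,126,-90)"
```

```text
t 16.37 st [-49.5 -93.5 200.9] rot [ 0.22 -2.36  0.14] shift now-axes [45.3  1.3 76.8] goal-axes [48.5  1.5 74.9] gap 59.4 F [0.2 0.4 0.7]
```

The tool went the wrong way in x and tilted slightly. I'll check whether a joint is at its limit.

```bash
python3 -c "
from h import *
from cell import ctrl
s=ctrl.state();print(s['joint_positions'].round(3),s['qd'].round(3),s['joint_efforts'].round(1),s['wrist_force'])
goto(-1,-95,126,-90)"
```

```text
[-1.686 -0.408  1.571  2.062  0.478  1.086 -0.397] [-0.004 -0.006 -0.001 -0.073  0.009 -0.004  0.001] [ -0.   15.8  -9.5 -21.    0.   -0.   -0. ] [0.15056553 0.37637748 0.65990602]
t 16.37 st [-49.5 -93.5 200.9] rot [ 0.22 -2.36  0.14] shift now-axes [45.3  1.3 76.8] goal-axes [48.5  1.5 74.9] gap 59.4 F [0.2 0.4 0.7]
```

{"api": "carry_out", "payload": {
  "moves": [
    {"wx": 0, "wy": 0, "wz": 0, "tx": 0, "ty": 0, "tz": -5, "claw": 0.3},
    {"wx": 0, "wy": 0, "wz": 0, "tx": 0, "ty": 0, "tz": -5, "claw": 0.3}
  ]
}}

```text
time_s: 16.53
eef_pos: [0.4942, -0.0664, 0.2135]
eef_rot: [0.002, 0.999, -0.032, 0.023]
wrist_force: [0.3, 0.2, -0.1]
finger_gap: 0.0596
```

```bash
python3 -c "
from h import *
from cell import ctrl
s=ctrl.state();print(s['joint_positions'].round(3),s['qd'].round(3),s['joint_efforts'].round(1),s['wrist_force'])
goto(-1,-95,126,-90)"
```

```text
[-1.659 -0.401  1.539  2.047  0.464  1.105 -0.387] [ 0.166  0.043 -0.194 -0.074 -0.081  0.109  0.05 ] [ -0.7  14.9  -9.1 -21.9   0.1  -0.2  -0. ] [ 0.30142595  0.18201864 -0.06235327]
t 16.53 st [-46.8 -93.6 213.5] rot [ 0.12 -2.65  0.06] shift now-axes [41.8  1.2 89.5] goal-axes [45.8  1.4 87.5] gap 59.6 F [ 0.3  0.2 -0.1]
```

Joint 3 is at its +1.57 limit and joint 2 at -0.41, so the elbow has drifted in the null space. I'll move up and outward while watching the joints.

{"api": "carry_out", "payload": {
  "moves": [
    {"wx": 0, "wy": -1, "wz": 0, "tx": 10, "ty": 0, "tz": -20, "claw": 0.3},
    {"wx": 0, "wy": -1, "wz": 0, "tx": 15, "ty": 0, "tz": -20, "claw": 0.3},
    {"wx": 0, "wy": -0.6, "wz": 0, "tx": 20, "ty": 0, "tz": -20, "claw": 0.3},
    {"wx": 0, "wy": 0, "wz": 0, "tx": 20, "ty": 0, "tz": 0, "claw": 0.3},
    {"wx": 0, "wy": 0, "wz": 0, "tx": 20, "ty": 0, "tz": 0, "claw": 0.3}
  ]
}}

```text
time_s: 16.95
eef_pos: [0.5407, -0.0665, 0.2939]
eef_rot: [0.002, 0.999, -0.032, 0.018]
wrist_force: [-0.9, 0.2, -0.5]
finger_gap: 0.06
```

```bash
cat >> h.py <<'E'
def J():
    from cell import ctrl
    print('q',ctrl.state()['joint_positions'].round(3).tolist())
E
python3 -c "
from h import *
J();goto(-1,-95,126,-90)"
```

```text
q [-1.75, -0.41, 1.569, 1.847, 0.44, 1.286, -0.362]
t 16.95 st [ -0.5 -90.8 293.9] rot [ 0.17 -2.12  0.04] shift now-axes [ -6.7   3.8 167.8] goal-axes [ -0.5   4.2 167.9] gap 60.0 F [-0.9  0.2 -0.5]
```

Diagnosis: θ ≈ -(j1+j3), and the shoulder went through zero onto a bad branch (j1 = -1.75, j3 = +1.57). The fix is to go back out to +y, high up, until j2 is clearly positive. From there I'll swing round on a large radius so that j1 does the turning.

{"api": "carry_out", "payload": {
  "moves": [
    {"wx": 0, "wy": 0, "wz": 0, "tx": 0, "ty": -20, "tz": -20, "claw": 0.3},
    {"wx": 0, "wy": -0.5, "wz": 0, "tx": 0, "ty": -30, "tz": 0, "claw": 0.3},
    {"wx": 0, "wy": -0.5, "wz": 0, "tx": 0, "ty": -35, "tz": 0, "claw": 0.3},
    {"wx": 0, "wy": -0.5, "wz": 0, "tx": 0, "ty": -35, "tz": 0, "claw": 0.3},
    {"wx": 0, "wy": -0.5, "wz": 0, "tx": 0, "ty": -35, "tz": 0, "claw": 0.3},
    {"wx": 0, "wy": 0, "wz": 0, "tx": 0, "ty": -35, "tz": 0, "claw": 0.3},
    {"wx": 0, "wy": 0, "wz": 0, "tx": 0, "ty": -35, "tz": 0, "claw": 0.3},
    {"wx": 0, "wy": 0, "wz": 0, "tx": 0, "ty": -35, "tz": 0, "claw": 0.3},
    {"wx": 0, "wy": 0, "wz": 0, "tx": 0, "ty": -35, "tz": 0, "claw": 0.3},
    {"wx": 0, "wy": 0, "wz": 0, "tx": 0, "ty": -35, "tz": 0, "claw": 0.3}
  ]
}}

```text
time_s: 17.78
eef_pos: [0.5041, 0.2466, 0.3314]
eef_rot: [-0.006, 0.999, -0.031, 0.021]
wrist_force: [0.5, 0.2, -0.3]
finger_gap: 0.0596
```

```bash
python3 -c "
from h import *
J();goto(-1,450,310,-90)"
```

```text
q [-2.357, -0.41, 1.57, 1.763, 0.442, 1.359, -0.932]
t 17.78 st [-57.2 219.4 331.4] rot [-0.81 -2.36  0.1 ] shift now-axes [  55.6 -230.2   27. ] goal-axes [  56.2 -230.6   21.4] gap 59.6 F [ 0.5  0.2 -0.3]
```

{"api": "carry_out", "payload": {
  "moves": [
    {"wx": 0, "wy": -0.5, "wz": 0, "tx": -22, "ty": 12, "tz": -10, "claw": 0.3},
    {"wx": 0, "wy": -0.5, "wz": 0, "tx": -22, "ty": 12, "tz": -10, "claw": 0.3},
    {"wx": 0, "wy": -0.5, "wz": 0, "tx": -22, "ty": 12, "tz": -10, "claw": 0.3},
    {"wx": 0, "wy": -0.5, "wz": 0, "tx": -22, "ty": 12, "tz": -10, "claw": 0.3}
  ]
}}

```text
time_s: 18.12
eef_pos: [0.4109, 0.2029, 0.3681]
eef_rot: [-0.005, 1.0, -0.03, 0.003]
wrist_force: [0.9, -0.9, 0.4]
finger_gap: 0.0601
```

```bash
python3 -c "
from h import *
J();goto(-1,450,310,-90)"
```

```text
q [-1.829, -0.375, 1.041, 1.892, 0.322, 1.44, -0.919]
t 18.12 st [-147.3  169.7  368.1] rot [-0.63 -0.35  0.27] shift now-axes [ 147.3 -278.9   62.1] goal-axes [ 146.3 -280.3   58.1] gap 60.1 F [ 0.9 -0.9  0.4]
```

Retracting frees it: j3 is down to 1.04. Continuing.

{"api": "carry_out", "payload": {
  "moves": [
    {"wx": 0, "wy": -0.3, "wz": 0, "tx": -20, "ty": 11, "tz": 0, "claw": 0.3},
    {"wx": -0.6, "wy": 0, "wz": 0, "tx": -20, "ty": 11, "tz": 0, "claw": 0.3},
    {"wx": 0, "wy": 0, "wz": 0, "tx": -18, "ty": 10, "tz": 0, "claw": 0.3},
    {"wx": 0, "wy": 0, "wz": 0, "tx": 0, "ty": 0, "tz": 0, "claw": 0.3}
  ]
}}

```text
time_s: 18.45
eef_pos: [0.3508, 0.1715, 0.3669]
eef_rot: [-0.0, 0.999, -0.033, -0.0]
wrist_force: [1.1, -0.6, -0.6]
finger_gap: 0.0598
```

```bash
python3 -c "
from h import *
J();goto(-1,450,310,-90)"
```

```text
q [-1.48, -0.4, 0.702, 2.001, 0.256, 1.457, -0.913]
t 18.45 st [-205.3  134.5  366.9] rot [-0.01  0.03 -0.03] shift now-axes [ 204.1 -315.6   56.9] goal-axes [ 204.3 -315.5   56.9] gap 59.8 F [ 1.1 -0.6 -0.6]
```

```bash
python3 -c "
from h import *
import pickle
s,d=pickle.load(open('f0.pkl','rb'));f=d['top'];P=depthpts(f,f['T'])
for u,v in((60,320),(110,340),(140,330),(15,375),(75,360),(107,170),(135,165),(107,198)): print((u,v),P[v,u].round(3))
"
```

```text
(60, 320) [0.274 0.573 0.299]
(110, 340) [0.213 0.49  0.221]
(140, 330) [0.199 0.479 0.048]
(15, 375) [0.191 0.588 0.417]
(75, 360) [0.186 0.534 0.296]
(107, 170) [0.647 0.558 0.15 ]
(135, 165) [ 0.691  0.542 -0.003]
(107, 198) [0.584 0.618 0.009]
```

{"api": "carry_out", "payload": {
  "moves": [
    {"wx": 0, "wy": 0, "wz": 0, "tx": 3, "ty": -20, "tz": 0, "claw": 0.3},
    {"wx": 0, "wy": 0, "wz": 0, "tx": 3, "ty": -30, "tz": 0, "claw": 0.3},
    {"wx": 0, "wy": 0, "wz": 0, "tx": 3, "ty": -30, "tz": 0, "claw": 0.3},
    {"wx": 0, "wy": 0, "wz": 0, "tx": 3, "ty": -30, "tz": 0, "claw": 0.3},
    {"wx": 0, "wy": 0, "wz": 0, "tx": 3, "ty": -30, "tz": 0, "claw": 0.3},
    {"wx": 0, "wy": 0, "wz": 0, "tx": 3, "ty": -30, "tz": 0, "claw": 0.3},
    {"wx": 0, "wy": 0, "wz": 0, "tx": 3, "ty": -30, "tz": 0, "claw": 0.3},
    {"wx": 0, "wy": 0, "wz": 0, "tx": 3, "ty": -30, "tz": 0, "claw": 0.3},
    {"wx": 0, "wy": 0, "wz": 0, "tx": 3, "ty": -30, "tz": 0, "claw": 0.3},
    {"wx": 0, "wy": 0, "wz": 0, "tx": 3, "ty": -30, "tz": 0, "claw": 0.3}
  ]
}}

```text
time_s: 19.28
eef_pos: [0.401, 0.4639, 0.3682]
eef_rot: [-0.001, 1.0, -0.031, 0.001]
wrist_force: [0.4, -0.1, 1.0]
finger_gap: 0.06
```

```bash
python3 -c "
from h import *
J();goto(-1,450,310,-90)"
```

```text
q [-1.582, 0.284, 0.82, 1.545, -0.209, 1.4, -0.808]
t 19.28 st [-174.1  429.5  368.2] rot [-0.11 -0.14  0.19] shift now-axes [173.  -19.8  58.6] goal-axes [173.1 -20.5  58.2] gap 60.0 F [ 0.4 -0.1  1. ]
```

j2 is positive again. Now I'll stretch outward to bring the elbow in line.

{"api": "carry_out", "payload": {
  "moves": [
    {"wx": 0, "wy": 0, "wz": 0, "tx": 21, "ty": -28, "tz": 0, "claw": 0.3},
    {"wx": 0, "wy": 0, "wz": 0, "tx": 21, "ty": -28, "tz": 0, "claw": 0.3},
    {"wx": 0, "wy": 0, "wz": 0, "tx": 21, "ty": -28, "tz": 0, "claw": 0.3},
    {"wx": 0, "wy": 0, "wz": 0, "tx": 21, "ty": -28, "tz": 0, "claw": 0.3},
    {"wx": 0, "wy": 0, "wz": 0, "tx": 21, "ty": -28, "tz": 0, "claw": 0.3},
    {"wx": 0, "wy": 0, "wz": 0, "tx": 21, "ty": -28, "tz": 0, "claw": 0.3},
    {"wx": 0, "wy": 0, "wz": 0, "tx": 21, "ty": -28, "tz": 0, "claw": 0.3}
  ]
}}

```text
time_s: 19.87
eef_pos: [0.5598, 0.6506, 0.3683]
eef_rot: [-0.001, 1.0, -0.03, 0.001]
wrist_force: [0.6, -0.1, 1.2]
finger_gap: 0.0599
```

```bash
python3 -c "
from h import *
J();goto(250,0,350,-90)"
```

```text
q [-1.158, 0.865, 0.717, 0.703, -0.528, 1.692, -0.776]
t 19.87 st [-27.7 626.2 368.3] rot [-0.12 -0.1   0.25] shift now-axes [274.9 627.4  17.5] goal-axes [277.7 626.2  18.3] gap 59.9 F [ 0.6 -0.1  1.2]
```

{"api": "carry_out", "payload": {
  "moves": [
    {"wx": 0, "wy": 0, "wz": 0, "tx": 26, "ty": 27, "tz": 0, "claw": 0.3},
    {"wx": 0, "wy": 0, "wz": 0, "tx": 26, "ty": 27, "tz": 0, "claw": 0.3},
    {"wx": 0, "wy": 0, "wz": 0, "tx": 26, "ty": 27, "tz": 0, "claw": 0.3},
    {"wx": 0, "wy": 0, "wz": 0, "tx": 26, "ty": 27, "tz": 0, "claw": 0.3},
    {"wx": 0, "wy": 0, "wz": 0, "tx": 26, "ty": 27, "tz": 0, "claw": 0.3},
    {"wx": 0, "wy": 0, "wz": 0, "tx": 26, "ty": 27, "tz": 0, "claw": 0.3},
    {"wx": 0, "wy": 0, "wz": 0, "tx": 26, "ty": 27, "tz": 0, "claw": 0.3},
    {"wx": 0, "wy": 0, "wz": 0, "tx": 26, "ty": 27, "tz": 0, "claw": 0.3},
    {"wx": 0, "wy": 0, "wz": 0, "tx": 26, "ty": 27, "tz": 0, "claw": 0.3},
    {"wx": 0, "wy": 0, "wz": 0, "tx": 24, "ty": 27, "tz": 0, "claw": 0.3}
  ]
}}

```text
time_s: 20.7
eef_pos: [0.8016, 0.3622, 0.3677]
eef_rot: [-0.001, 1.0, -0.031, 0.001]
wrist_force: [0.7, 1.1, -0.8]
finger_gap: 0.0596
```

```bash
python3 -c "
from h import *
J();goto(250,0,350,-90)"
```

```text
q [-0.671, 0.931, 0.709, 0.572, -0.56, 1.742, -0.367]
t 20.7 st [232.3 353.9 367.7] rot [-0.08 -0.07  0.18] shift now-axes [ 16.6 354.   17.2] goal-axes [ 17.7 353.9  17.7] gap 59.6 F [ 0.7  1.1 -0.8]
```

{"api": "carry_out", "payload": {
  "moves": [
    {"wx": 0, "wy": 0, "wz": 0, "tx": 5, "ty": 33, "tz": 0, "claw": 0.3},
    {"wx": 0, "wy": 0, "wz": 0, "tx": 5, "ty": 33, "tz": 0, "claw": 0.3},
    {"wx": 0, "wy": 0, "wz": 0, "tx": 5, "ty": 33, "tz": 0, "claw": 0.3},
    {"wx": 0, "wy": 0, "wz": 0, "tx": 5, "ty": 33, "tz": 0, "claw": 0.3},
    {"wx": 0, "wy": 0, "wz": 0, "tx": 5, "ty": 33, "tz": 0, "claw": 0.3},
    {"wx": 0, "wy": 0, "wz": 0, "tx": 5, "ty": 33, "tz": 0, "claw": 0.3},
    {"wx": 0, "wy": 0, "wz": 0, "tx": 5, "ty": 33, "tz": 0, "claw": 0.3},
    {"wx": 0, "wy": 0, "wz": 0, "tx": 5, "ty": 33, "tz": 0, "claw": 0.3},
    {"wx": 0, "wy": 0, "wz": 0, "tx": 0, "ty": 33, "tz": 0, "claw": 0.3},
    {"wx": 0, "wy": 0, "wz": 0, "tx": 0, "ty": 33, "tz": 0, "claw": 0.3}
  ]
}}

```text
time_s: 21.53
eef_pos: [0.8202, 0.03, 0.3666]
eef_rot: [-0.001, 1.0, -0.031, 0.0]
wrist_force: [0.8, 0.2, 0.5]
finger_gap: 0.0601
```

```bash
python3 -c "
from h import *
J();goto(0,-95,250,-90)"
```

```text
q [-0.415, 0.773, 0.749, 0.887, -0.498, 1.627, 0.081]
t 21.53 st [272.2  23.6 366.6] rot [-0.08 -0.02  0.18] shift now-axes [-272.6  117.9  116.4] goal-axes [-272.2  118.6  116.6] gap 60.1 F [0.8 0.2 0.5]
```

{"api": "carry_out", "payload": {
  "moves": [
    {"wx": 0, "wy": 0, "wz": 0, "tx": 0, "ty": 30, "tz": 10, "claw": 0.3},
    {"wx": 0, "wy": 0, "wz": 0, "tx": 0, "ty": 30, "tz": 10, "claw": 0.3},
    {"wx": 0, "wy": 0, "wz": 0, "tx": 0, "ty": 30, "tz": 10, "claw": 0.3},
    {"wx": 0, "wy": 0, "wz": 0, "tx": -30, "ty": 20, "tz": 10, "claw": 0.3},
    {"wx": 0, "wy": 0, "wz": 0, "tx": -40, "ty": 9, "tz": 10, "claw": 0.3},
    {"wx": 0, "wy": 0, "wz": 0, "tx": -40, "ty": 0, "tz": 10, "claw": 0.3},
    {"wx": 0, "wy": 0, "wz": 0, "tx": -40, "ty": 0, "tz": 10, "claw": 0.3},
    {"wx": 0, "wy": 0, "wz": 0, "tx": -40, "ty": 0, "tz": 20, "claw": 0.3},
    {"wx": 0, "wy": 0, "wz": 0, "tx": -40, "ty": 0, "tz": 20, "claw": 0.3},
    {"wx": 0, "wy": 0, "wz": 0, "tx": -40, "ty": 0, "tz": 10, "claw": 0.3}
  ]
}}

```text
time_s: 22.37
eef_pos: [0.5467, -0.07, 0.2474]
eef_rot: [-0.001, 1.0, -0.03, -0.001]
wrist_force: [-0.4, 0.4, 0.7]
finger_gap: 0.0599
```

```bash
python3 -c "
from h import *
J();goto(0,-95,126,-90)
slab('top','t10.png',-80,80)"
```

```text
q [-0.71, 0.243, 0.884, 1.851, -0.207, 1.145, 0.185]
t 22.37 st [  5.8 -93.9 247.4] rot [-0.09  0.11  0.22] shift now-axes [ -5.5   1.3 121.4] goal-axes [ -5.8   1.1 121.4] gap 59.9 F [-0.4  0.4  0.7]
top 1291 (array([-2.4, -0.9]), 109.6, 89.9, 89.88)
```

The arm posture is sound now, and the slab is still at (-2, -1). Lowering behind it.

{"api": "carry_out", "payload": {
  "moves": [
    {"wx": 0, "wy": 0, "wz": 0.2, "tx": -6, "ty": 0, "tz": 30, "claw": 0.3},
    {"wx": 0, "wy": 0, "wz": 0, "tx": 0, "ty": 0, "tz": 30, "claw": 0.3},
    {"wx": 0, "wy": 0, "wz": 0, "tx": 0, "ty": 0, "tz": 30, "claw": 0.3},
    {"wx": 0, "wy": 0, "wz": 0, "tx": 0, "ty": 0, "tz": 25, "claw": 0.3},
    {"wx": 0, "wy": 0, "wz": 0, "tx": 0, "ty": 0, "tz": 5, "claw": 0.3},
    {"wx": 0, "wy": 0, "wz": 0, "tx": 0, "ty": 0, "tz": 0, "claw": 0.3}
  ]
}}

```text
time_s: 22.92
eef_pos: [0.542, -0.0701, 0.1284]
eef_rot: [-0.001, 0.999, -0.033, -0.002]
wrist_force: [0.4, -0.3, 1.0]
finger_gap: 0.0598
```

```bash
python3 -c "
from h import *
J();goto(-1,45,126,-90)"
```

```text
q [-0.617, 0.403, 0.804, 1.964, -0.363, 0.926, 0.305]
t 22.92 st [  1.1 -94.2 128.4] rot [-0.08  0.19 -0.05] shift now-axes [  -2.2 -139.2    2.6] goal-axes [  -2.1 -139.2    2.4] gap 59.8 F [ 0.4 -0.3  1. ]
```

{"api": "carry_out", "payload": {
  "moves": [
    {"wx": 0, "wy": 0, "wz": 0, "tx": -2, "ty": -10, "tz": 1, "claw": 0.3},
    {"wx": 0, "wy": 0, "wz": 0, "tx": 0, "ty": -8, "tz": 0, "claw": 0.3},
    {"wx": 0, "wy": 0, "wz": 0, "tx": 0, "ty": -5, "tz": 0, "claw": 0.3},
    {"wx": 0, "wy": 0, "wz": 0, "tx": 0, "ty": -5, "tz": 0, "claw": 0.3},
    {"wx": 0, "wy": 0, "wz": 0, "tx": 0, "ty": -6, "tz": 0, "claw": 0.3},
    {"wx": 0, "wy": 0, "wz": 0, "tx": 0, "ty": -7, "tz": 0, "claw": 0.3},
    {"wx": 0, "wy": 0, "wz": 0, "tx": 0, "ty": -7, "tz": 0, "claw": 0.3},
    {"wx": 0, "wy": 0, "wz": 0, "tx": 0, "ty": -7, "tz": 0, "claw": 0.3},
    {"wx": 0, "wy": 0, "wz": 0, "tx": 0, "ty": -7, "tz": 0, "claw": 0.3},
    {"wx": 0, "wy": 0, "wz": 0, "tx": 0, "ty": -5, "tz": 0, "claw": 0.3}
  ]
}}

```text
time_s: 23.75
eef_pos: [0.546, -0.0024, 0.1296]
eef_rot: [-0.002, 0.999, -0.033, 0.001]
wrist_force: [-0.2, -2.4, 1.6]
finger_gap: 0.0597
```

```bash
python3 -c "
from h import *
J();goto(-1,45,126,-90)
slab('top','t11.png',-80,80);slab('wrist','w11.png',-80,80)"
```

```text
q [-0.733, 0.393, 0.792, 1.968, -0.354, 0.92, 0.174]
t 23.75 st [  0.7 -26.4 129.6] rot [-0.22 -0.08 -0.06] shift now-axes [ -1.8 -71.4   3.8] goal-axes [ -1.7 -71.4   3.6] gap 59.7 F [-0.2 -2.4  1.6]
top 872 (array([-3.9, 50.9]), 88.8, 78.4, 2.03)
wrist 64790 (array([-1.9, 35.3]), 97.6, 89.1, 89.98)
```

{"api": "carry_out", "payload": {
  "moves": [
    {"wx": 0, "wy": 0, "wz": 0, "tx": 0, "ty": 0, "tz": 4, "claw": 0.3},
    {"wx": 0, "wy": 0, "wz": 0, "tx": 0.5, "ty": -4, "tz": 0, "claw": 0.3},
    {"wx": 0, "wy": 0, "wz": 0, "tx": 0.5, "ty": -5, "tz": 0, "claw": 0.3},
    {"wx": 0, "wy": 0, "wz": 0, "tx": 0.5, "ty": -6, "tz": 0, "claw": 0.3},
    {"wx": 0, "wy": 0, "wz": 0, "tx": 0.5, "ty": -6, "tz": 0, "claw": 0.3},
    {"wx": 0, "wy": 0, "wz": 0, "tx": 0, "ty": -6, "tz": 0, "claw": 0.3},
    {"wx": 0, "wy": 0, "wz": 0, "tx": 0, "ty": -6, "tz": 0, "claw": 0.3},
    {"wx": 0, "wy": 0, "wz": 0, "tx": 0, "ty": -6, "tz": 0, "claw": 0.3}
  ]
}}

```text
time_s: 24.52
eef_pos: [0.5507, 0.036, 0.1259]
eef_rot: [-0.002, 0.999, -0.033, 0.001]
wrist_force: [0.0, -2.5, 1.1]
finger_gap: 0.0595
```

```bash
python3 -c "
from h import *
J();goto(-1,45,126,-90)
slab('top','t12.png',-80,80,y1=200);slab('wrist','w12.png',-80,80,y1=200)"
```

```text
q [-0.786, 0.408, 0.777, 1.957, -0.362, 0.917, 0.108]
t 24.52 st [  2.9  12.2 125.9] rot [-0.2  -0.09 -0.08] shift now-axes [ -4.  -32.8  -0. ] goal-axes [ -3.9 -32.8  -0.1] gap 59.5 F [ 0.  -2.5  1.1]
top 417 (array([-0.6, 84.3]), 84.3, 40.6, 5.22)
wrist 50677 (array([ 1.3, 64.1]), 77.9, 89.7, 89.97)
```

The slab is entering the slot at x≈0, with low force. Pushing on.

{"api": "carry_out", "payload": {
  "moves": [
    {"wx": 0, "wy": 0, "wz": 0, "tx": 0, "ty": -6, "tz": 0, "claw": 0.3},
    {"wx": 0, "wy": 0, "wz": 0, "tx": 0, "ty": -6, "tz": 0, "claw": 0.3},
    {"wx": 0, "wy": 0, "wz": 0, "tx": 0, "ty": -6, "tz": 0, "claw": 0.3},
    {"wx": 0, "wy": 0, "wz": 0, "tx": 0, "ty": -6, "tz": 0, "claw": 0.3},
    {"wx": 0, "wy": 0, "wz": 0, "tx": 0, "ty": -6, "tz": 0, "claw": 0.3},
    {"wx": 0, "wy": 0, "wz": 0, "tx": 0, "ty": -6, "tz": 0, "claw": 0.3},
    {"wx": 0, "wy": 0, "wz": 0, "tx": 0, "ty": -6, "tz": 0, "claw": 0.3},
    {"wx": 0, "wy": 0, "wz": 0, "tx": 0, "ty": 0, "tz": 0, "claw": 0.3}
  ]
}}

```text
time_s: 25.28
eef_pos: [0.5536, 0.0799, 0.1259]
eef_rot: [-0.003, 0.999, -0.032, 0.001]
wrist_force: [-0.1, 0.6, -0.5]
finger_gap: 0.0596
```

```bash
python3 -c "
from h import *
J();goto(-1,45,126,-90)
from cell import ctrl
a=ctrl.grab_frame('wrist')['frame'];b=ctrl.grab_frame('side')['frame']
cv2.imwrite('pics/m13.png',np.hstack([cv2.resize(a,(400,300)),cv2.resize(b[120:300,190:430],(400,300))]))"
```

```text
q [-0.847, 0.419, 0.763, 1.939, -0.367, 0.922, 0.035]
t 25.28 st [  2.9  56.2 125.9] rot [-0.31 -0.09  0.03] shift now-axes [-4.  11.2 -0.2] goal-axes [-3.9 11.2 -0.1] gap 59.6 F [-0.1  0.6 -0.5]
```

View pics/m13.png

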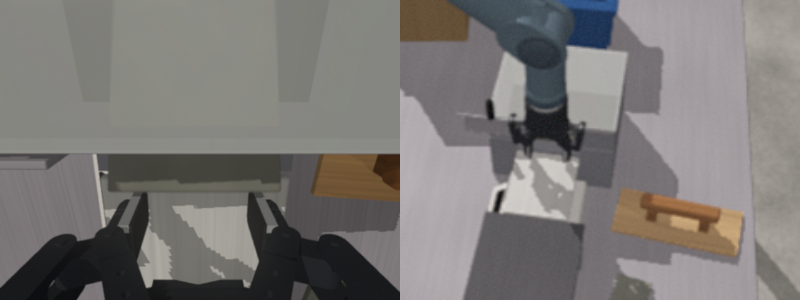

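The slab is mostly through, with its rear edge still visible at (195,185) and tilting. I'll push a little further.

{"api": "carry_out", "payload": {
  "moves": [
    {"wx": 0, "wy": 0, "wz": 0, "tx": 0, "ty": -5, "tz": 0, "claw": 0.3},
    {"wx": 0, "wy": 0, "wz": 0, "tx": 0, "ty": -5, "tz": 0, "claw": 0.3},
    {"wx": 0, "wy": 0, "wz": 0, "tx": 0, "ty": -5, "tz": 0, "claw": 0.3},
    {"wx": 0, "wy": 0, "wz": 0, "tx": 0, "ty": -4, "tz": 0, "claw": 0.3},
    {"wx": 0, "wy": 0, "wz": 0, "tx": 0, "ty": 0, "tz": 0, "claw": 0.3}
  ]
}}

```text
time_s: 25.8
eef_pos: [0.5545, 0.0982, 0.1257]
eef_rot: [-0.002, 0.999, -0.032, 0.001]
wrist_force: [0.2, 1.0, -0.0]
finger_gap: 0.0595
```

```bash
python3 -c "
from h import *
goto(-1,45,126,-90)
from cell import ctrl
s=ctrl.state();f=ctrl.grab_frame('wrist');cv2.imwrite('pics/w14.png',f['frame']);Q=st(depthpts(f,camT(f,s)))
b=f['frame'].astype(int)
for c in(200,277,350): print([(r,Q[r,c].round(0).tolist(),f['frame'][r,c].tolist()) for r in(100,200,225,245,260)])"
```

```text
t 25.8 st [  2.7  74.5 125.7] rot [-0.25 -0.06  0.03] shift now-axes [-3.7 29.5 -0.4] goal-axes [-3.7 29.5 -0.3] gap 59.5 F [ 0.2  1.  -0. ]
[(100, [-16.0, 152.0, 176.0], [110, 117, 116]), (200, [-18.0, 126.0, 174.0], [122, 129, 129]), (225, [-18.0, 119.0, 175.0], [126, 130, 131]), (245, [-19.0, 113.0, 175.0], [120, 125, 126]), (260, [-19.0, 108.0, 175.0], [125, 129, 129])]
[(100, [3.0, 152.0, 175.0], [120, 125, 127]), (200, [3.0, 126.0, 174.0], [123, 131, 129]), (225, [3.0, 118.0, 173.0], [125, 131, 130]), (245, [3.0, 113.0, 175.0], [120, 126, 126]), (260, [3.0, 108.0, 175.0], [126, 131, 131])]
[(100, [21.0, 152.0, 176.0], [111, 117, 116]), (200, [23.0, 126.0, 175.0], [121, 129, 129]), (225, [23.0, 119.0, 175.0], [126, 131, 131]), (245, [24.0, 113.0, 176.0], [121, 124, 125]), (260, [24.0, 108.0, 174.0], [127, 130, 130])]
```

{"api": "carry_out", "payload": {
  "moves": [
    {"wx": 0, "wy": 0, "wz": 0, "tx": 0, "ty": 20, "tz": 0, "claw": 0.3},
    {"wx": 0, "wy": 0, "wz": 0, "tx": 0, "ty": 30, "tz": 0, "claw": 0.3},
    {"wx": 0, "wy": 0, "wz": 0, "tx": 0, "ty": 30, "tz": -20, "claw": 0.3},
    {"wx": 0, "wy": 0, "wz": 0, "tx": 0, "ty": 20, "tz": -40, "claw": 0.2},
    {"wx": 0, "wy": 0, "wz": 0, "tx": 0, "ty": 0, "tz": -40, "claw": 0},
    {"wx": 0, "wy": 0, "wz": 0, "tx": 0, "ty": 0, "tz": -40, "claw": 0},
    {"wx": 0, "wy": 0, "wz": 0, "tx": 0, "ty": 0, "tz": 0, "claw": 0}
  ]
}}

```text
time_s: 26.43
eef_pos: [0.5533, -0.0048, 0.2712]
eef_rot: [-0.004, 0.999, -0.035, 0.008]
wrist_force: [1.6, -0.3, 0.9]
finger_gap: 0.0855
```

```bash
python3 -c "
from h import *
J();goto(-112,99,270,-90)
from cell import ctrl
a=ctrl.grab_frame('top')['frame'];b=ctrl.grab_frame('side')['frame'];w=ctrl.grab_frame('wrist')['frame']
cv2.imwrite('pics/m15.png',np.vstack([np.hstack([cv2.resize(a[140:290,180:380],(400,300)),cv2.resize(b[120:300,190:430],(400,300))]),np.hstack([cv2.resize(w,(400,300))]*2)]))"
```

```text
q [-0.845, 0.202, 0.891, 1.832, -0.178, 1.17, 0.034]
t 26.43 st [  8.1 -28.3 271.2] rot [-0.44 -0.94 -0.28] shift now-axes [-120.8 -126.7    0.3] goal-axes [-120.1 -127.3    1.2] gap 85.5 F [ 1.6 -0.3  0.9]
```

View pics/m15.png

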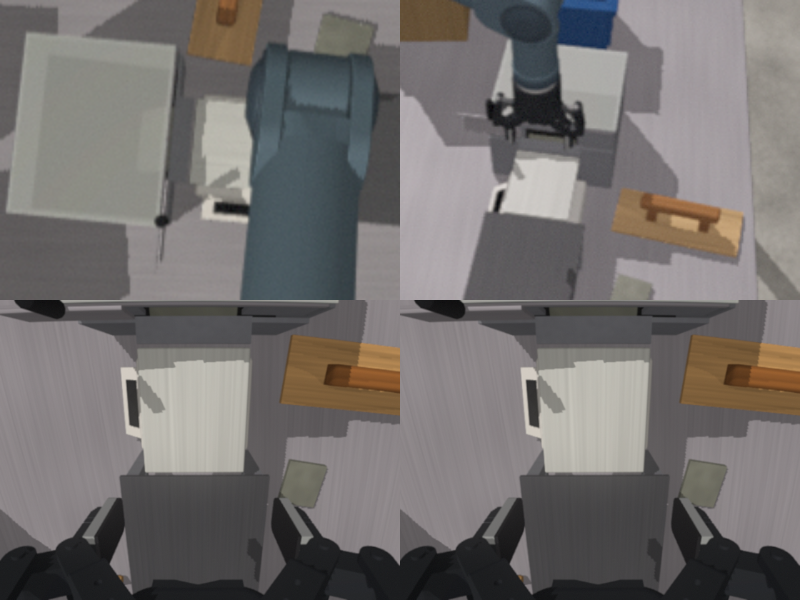

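The slab is still showing in the slot: olive at (190,311) in the wrist view and (540,135) in the side view. I'll measure where it is.

```bash
python3 -c "
from h import *
from cell import ctrl
for n in('wrist','side'):
    s=ctrl.state();f=ctrl.grab_frame(n);Q=st(depthpts(f,camT(f,s)));b=f['frame'].astype(int)
    m=(b[...,1]-b[...,0]>4)&(b[...,2]-b[...,0]>4)&(b[...,2]-b[...,0]<30)&(abs(Q[...,0])<60)&(Q[...,1]>70)&(Q[...,1]<125)&(Q[...,2]>90)&(Q[...,2]<172)
    m=cv2.morphologyEx(m.astype('uint8'),cv2.MORPH_OPEN,np.ones((2,2)))>0
    v,u=np.nonzero(m);print(n,m.sum())
    if m.any():
        print('px',u.min(),u.max(),v.min(),v.max(),'st pct',np.percentile(Q[m],[2,50,98],axis=0).round(1).tolist())
        for r in range(v.min(),v.max()+1,max(1,(v.max()-v.min())//6)): k=m[r]; print(r,k.sum(),np.median(Q[r][k],0).round(1),Q[r][k][:,0].min().round(0),Q[r][k][:,0].max().round(0)) if k.any() else 0
        c=f['frame'][max(0,v.min()-40):v.max()+50,max(0,u.min()-50):u.max()+50];cv2.imwrite(f'pics/z_{n}.png',cv2.resize(c,(400,300)))
a,b=[cv2.imread(f'pics/z_{n}.png') for n in('wrist','side')]
cv2.imwrite('pics/z.png',np.hstack([x for x in(a,b) if x is not None]))
"
```

```text
wrist 1396
px 213 336 11 22 st pct [[-41.4, 100.1, 115.1], [0.8, 105.0, 117.6], [44.6, 108.3, 123.5]]
11 123 [  2.3 108.1 118.9] -544.0 46.0
12 123 [  2.3 107.5 118.7] -42.0 62.0
13 124 [  1.9 106.9 118.3] -42.0 62.0
14 124 [  1.2 106.3 118. ] -544.0 62.0
15 121 [  2.3 105.7 117.9] -544.0 62.0
16 122 [  1.2 105.1 117.4] -544.0 63.0
17 123 [  1.5 104.5 117.1] -43.0 63.0
18 124 [  1.9 103.8 117.1] -544.0 63.0
19 123 [  1.5 103.2 116.9] -544.0 63.0
20 121 [  1.5 102.6 116.6] -42.0 45.0
21 121 [  1.5 101.9 116.2] -42.0 45.0
22 47 [-21.9 100.1 123.6] -41.0 43.0
side 50
px 268 295 202 206 st pct [[-35.9, -38.1, 19.9], [-3.2, 106.0, 118.7], [47.2, 178.4, 301.6]]
202 10 [-23.5 106.7 119.7] -37.0 -8.0
203 18 [ -9.8 106.6 118.9] -36.0 17.0
204 13 [  4.8 104.  117.5] -13.0 47.0
205 7 [ 21.   96.8 124.7] 13.0 47.0
206 2 [ 43.5 140.9  68.3] 40.0 47.0
```

View pics/z.png

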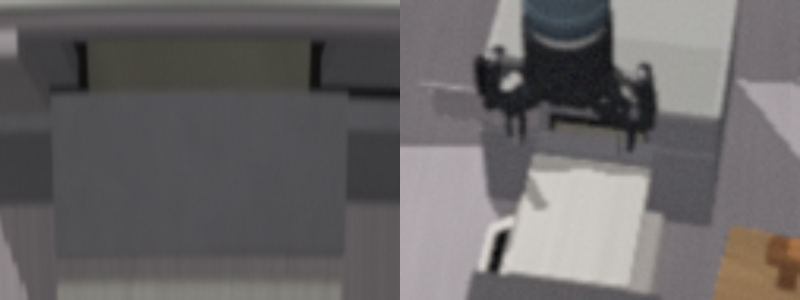

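The wrist depth shows the slab's end face at z 116–119 mm, below the sill and rising about 20° away from us. So the slab has dropped and stands leaning against the inner front wall. Its centre works out at about y 125, z 66 mm, below the 85 mm limit. Now to shut the gate.

{"api": "carry_out", "payload": {
  "moves": [
    {"wx": -0.4, "wy": -0.9, "wz": -0.3, "tx": 0, "ty": -20, "tz": 0, "claw": 0},
    {"wx": 0, "wy": 0, "wz": 0, "tx": -15, "ty": -20, "tz": 0, "claw": 0},
    {"wx": 0, "wy": 0, "wz": 0, "tx": -20, "ty": -20, "tz": 0, "claw": 0},
    {"wx": 0, "wy": 0, "wz": 0, "tx": -20, "ty": -20, "tz": 0, "claw": 0},
    {"wx": 0, "wy": 0, "wz": 0, "tx": -20, "ty": -20, "tz": 0, "claw": 0},
    {"wx": 0, "wy": 0, "wz": 0, "tx": -20, "ty": -20, "tz": 0, "claw": 0},
    {"wx": 0, "wy": 0, "wz": 0, "tx": -20, "ty": -6, "tz": 0, "claw": 0},
    {"wx": 0, "wy": 0, "wz": 0, "tx": 0, "ty": 0, "tz": 0, "claw": 0},
    {"wx": 0, "wy": 0, "wz": 0, "tx": 0, "ty": 0, "tz": 0, "claw": 0}
  ]
}}

```text
time_s: 27.43
eef_pos: [0.4389, 0.1307, 0.2626]
eef_rot: [0.002, 1.0, -0.029, -0.009]
wrist_force: [0.7, -0.6, -0.0]
finger_gap: 0.0855
```

```bash
cat >> h.py <<'E'
def knob():
    from cell import ctrl
    s=ctrl.state();f=ctrl.grab_frame('wrist');Q=st(depthpts(f,camT(f,s)))
    t=(Q[...,2]>214)&(Q[...,2]<226)&(abs(Q[...,0]+60)<80)&(Q[...,1]>85)&(Q[...,1]<112)&(f['frame'].max(2)<70)
    print('knob top',t.sum(),np.median(Q[t],0).round(1))
E
python3 -c "
from h import *
J();goto(-111,99,193,-90);knob()"
```

```text
q [-1.143, -0.046, 0.759, 2.02, 0.031, 1.173, -0.455]
t 27.43 st [-114.8   99.5  262.6] rot [0.28 0.98 0.41] shift now-axes [ 5.   0.2 69.5] goal-axes [ 3.8  0.5 69.6] gap 85.5 F [ 0.7 -0.6 -0. ]
knob top 634 [-110.5  100.6  220.3]
```

{"api": "carry_out", "payload": {
  "moves": [
    {"wx": 0.3, "wy": 1.0, "wz": 0.4, "tx": 4, "ty": 0, "tz": 20, "claw": 0},
    {"wx": 0, "wy": 0, "wz": 0, "tx": 0, "ty": 0, "tz": 20, "claw": 0},
    {"wx": 0, "wy": 0, "wz": 0, "tx": 0, "ty": 0, "tz": 20, "claw": 0},
    {"wx": 0, "wy": 0, "wz": 0, "tx": 0, "ty": 0, "tz": 10, "claw": 0},
    {"wx": 0, "wy": 0, "wz": 0, "tx": 0, "ty": 0, "tz": 0, "claw": 0.3},
    {"wx": 0, "wy": 0, "wz": 0, "tx": 0, "ty": 0, "tz": 0, "claw": 0.3}
  ]
}}

```text
time_s: 27.98
eef_pos: [0.4449, 0.1289, 0.1938]
eef_rot: [0.0, 0.999, -0.035, 0.001]
wrist_force: [0.5, -0.3, 1.5]
finger_gap: 0.0637
```

```bash
python3 -c "
from h import *
J();goto(-111,99,193,-90)"
```

```text
q [-1.123, 0.061, 0.785, 2.101, -0.05, 0.996, -0.381]
t 27.98 st [-108.6   98.1  193.8] rot [ 0.02 -0.14 -0.3 ] shift now-axes [-2.4 -0.9  0.8] goal-axes [-2.4 -0.9  0.8] gap 63.7 F [ 0.5 -0.3  1.5]
```

{"api": "carry_out", "payload": {
  "moves": [
    {"wx": 0, "wy": 0, "wz": 0, "tx": -2, "ty": 0, "tz": 0, "claw": 0.6},
    {"wx": 0, "wy": 0, "wz": 0, "tx": 0, "ty": 0, "tz": 0, "claw": 0.9},
    {"wx": 0, "wy": 0, "wz": 0, "tx": 0, "ty": 0, "tz": 0, "claw": 0.9},
    {"wx": 0, "wy": 0, "wz": 0, "tx": 0, "ty": 0, "tz": 0, "claw": 0.9},
    {"wx": 0, "wy": 0, "wz": 0, "tx": 0, "ty": 0, "tz": 0, "claw": 0.9},
    {"wx": 0, "wy": 0, "wz": 0, "tx": 0, "ty": 0, "tz": 0, "claw": 0.9},
    {"wx": 0, "wy": 0, "wz": 0, "tx": 6, "ty": 0, "tz": 0, "claw": 0.9},
    {"wx": 0, "wy": 0, "wz": 0, "tx": 15, "ty": 0, "tz": 0, "claw": 0.9},
    {"wx": 0, "wy": 0, "wz": 0, "tx": 15, "ty": 0, "tz": 0, "claw": 0.9},
    {"wx": 0, "wy": 0, "wz": 0, "tx": 15, "ty": 0, "tz": 0, "claw": 0.9}
  ],
  "newtons": 30
}}

```text
time_s: 28.82
eef_pos: [0.4938, 0.1272, 0.1951]
eef_rot: [-0.002, 0.999, -0.034, 0.001]
wrist_force: [-1.8, 0.4, 7.3]
finger_gap: 0.0149
```

```bash
python3 -c "
from h import *
J();goto(0,99,193,-90)"
```

```text
q [-1.054, 0.19, 0.803, 1.999, -0.163, 1.013, -0.241]
t 28.82 st [-59.7  99.5 195.1] rot [-0.18 -0.11 -0.14] shift now-axes [59.7  0.4  2.2] goal-axes [59.7  0.5  2.1] gap 14.9 F [-1.8  0.4  7.3]
```

{"api": "carry_out", "payload": {
  "moves": [
    {"wx": 0, "wy": 0, "wz": 0, "tx": 15, "ty": 0, "tz": 0, "claw": 0.9},
    {"wx": 0, "wy": 0, "wz": 0, "tx": 15, "ty": 0, "tz": 0, "claw": 0.9},
    {"wx": 0, "wy": 0, "wz": 0, "tx": 12, "ty": 0, "tz": 0, "claw": 0.9},
    {"wx": 0, "wy": 0, "wz": 0, "tx": 6, "ty": 0, "tz": 0, "claw": 0.9},
    {"wx": 0, "wy": 0, "wz": 0, "tx": 3, "ty": 0, "tz": 0, "claw": 0.9},
    {"wx": 0, "wy": 0, "wz": 0, "tx": 0, "ty": 0, "tz": 0, "claw": 0.9}
  ]
}}

```text
time_s: 29.32
eef_pos: [0.5459, 0.1237, 0.1952]
eef_rot: [-0.001, 0.999, -0.034, 0.003]
wrist_force: [1.5, 1.4, 3.6]
finger_gap: 0.0148
```

```bash
python3 -c "
from h import *
J();goto(0,99,193,-90)"
```

```text
q [-0.965, 0.31, 0.79, 1.888, -0.255, 1.04, -0.137]
t 29.32 st [ -7.5  99.4 195.2] rot [-0.15 -0.33 -0.19] shift now-axes [7.5 0.4 2.2] goal-axes [7.5 0.4 2.2] gap 14.8 F [1.5 1.4 3.6]
```

{"api": "carry_out", "payload": {
  "moves": [
    {"wx": 0, "wy": 0, "wz": 0, "tx": 3, "ty": 0, "tz": 0, "claw": 0.9},
    {"wx": 0, "wy": 0, "wz": 0, "tx": 3, "ty": 0, "tz": 0, "claw": 0.9},
    {"wx": 0, "wy": 0, "wz": 0, "tx": 2, "ty": 0, "tz": 0, "claw": 0.9},
    {"wx": 0, "wy": 0, "wz": 0, "tx": 0, "ty": 0, "tz": 0, "claw": 0.9}
  ]
}}

```text
time_s: 29.65
eef_pos: [0.5526, 0.1233, 0.1952]
eef_rot: [-0.002, 0.999, -0.034, 0.002]
wrist_force: [-0.2, 0.3, 4.4]
finger_gap: 0.0151
```

```bash
python3 -c "
from h import *
J();goto(0,99,193,-90)"
```

```text
q [-0.951, 0.326, 0.786, 1.871, -0.268, 1.047, -0.124]
t 29.65 st [ -0.8  99.4 195.2] rot [-0.18 -0.22 -0.17] shift now-axes [0.8 0.4 2.2] goal-axes [0.8 0.4 2.2] gap 15.1 F [-0.2  0.3  4.4]
```

{"api": "carry_out", "payload": {
  "moves": [
    {"wx": 0, "wy": 0, "wz": 0, "tx": 1.5, "ty": 0, "tz": 0, "claw": 0.9},
    {"wx": 0, "wy": 0, "wz": 0, "tx": 1, "ty": 0, "tz": 0, "claw": 0.9},
    {"wx": 0, "wy": 0, "wz": 0, "tx": 0, "ty": 0, "tz": 0, "claw": 0.9}
  ]
}}

```text
time_s: 29.9
eef_pos: [0.5547, 0.1232, 0.1951]
eef_rot: [-0.002, 0.999, -0.034, 0.002]
wrist_force: [-1.1, 1.5, 6.4]
finger_gap: 0.015
```

{"api": "carry_out", "payload": {
  "moves": [
    {"wx": 0, "wy": 0, "wz": 0, "tx": 0, "ty": 0, "tz": 0, "claw": 0.3},
    {"wx": 0, "wy": 0, "wz": 0, "tx": 0, "ty": 0, "tz": 0, "claw": 0.3},
    {"wx": 0, "wy": 0, "wz": 0, "tx": 0, "ty": 0, "tz": 0, "claw": 0.2},
    {"wx": 0, "wy": 0, "wz": 0, "tx": 0, "ty": 0, "tz": 0, "claw": 0},
    {"wx": 0, "wy": 0, "wz": 0, "tx": 0, "ty": 0, "tz": -20, "claw": 0},
    {"wx": 0, "wy": 0, "wz": 0, "tx": 0, "ty": 0, "tz": -35, "claw": 0},
    {"wx": 0, "wy": 0, "wz": 0, "tx": 0, "ty": 0, "tz": -35, "claw": 0},
    {"wx": 0, "wy": 0, "wz": 0, "tx": 0, "ty": 0, "tz": 0, "claw": 0},
    {"wx": 0, "wy": 0, "wz": 0, "tx": 0, "ty": 0, "tz": 0, "claw": 0}
  ]
}}

```text
time_s: 30.65
eef_pos: [0.5562, 0.1223, 0.2868]
eef_rot: [-0.002, 0.999, -0.034, 0.004]
wrist_force: [-0.6, 0.2, -0.9]
finger_gap: 0.085
```

```bash
python3 -c "
from h import *
goto(0,99,193,-90);knob()
from cell import ctrl
a=ctrl.grab_frame('top')['frame'];b=ctrl.grab_frame('side')['frame'];w=ctrl.grab_frame('wrist')['frame']
cv2.imwrite('pics/m16.png',np.vstack([np.hstack([cv2.resize(a,(400,300)),cv2.resize(b,(400,300))]),np.hstack([cv2.resize(w,(400,300)),cv2.resize(b[120:300,190:430],(400,300))])]))"
```

```text
t 30.65 st [  2.9  98.7 286.8] rot [-0.25 -0.44 -0.21] shift now-axes [-3.6  0.2 93.8] goal-axes [-2.9 -0.3 93.8] gap 85.0 F [-0.6  0.2 -0.9]
knob top 508 [  1.6 100.2 220.3]
```

View pics/m16.png

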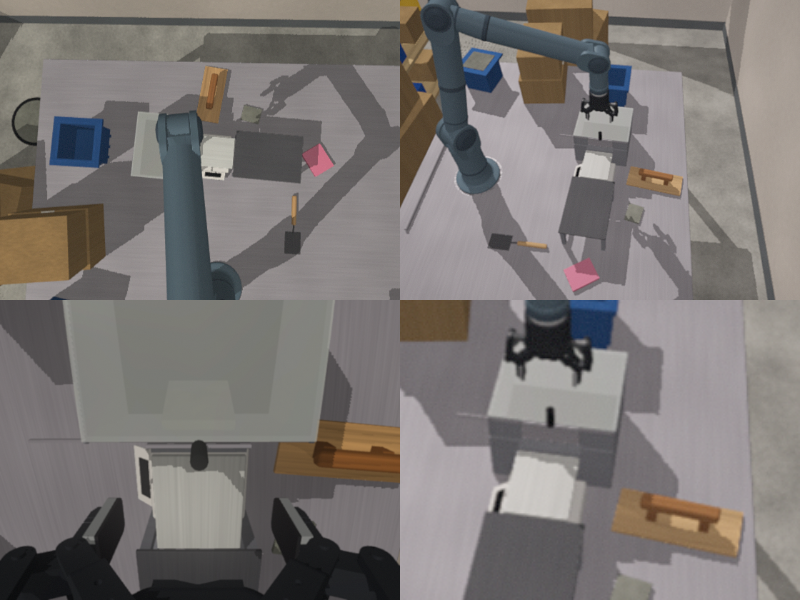

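The gate is shut: the knob reads x = +1.6, and the open end read -110.5, so the travel is 112 mm. The slab shows faintly through the cover at (198,405) in the wrist view. The bystanders are where they were, and the arm is clear of everything. Handing in.

```bash
python3 -c "
from cell import ctrl
print(ctrl.close_job())"
```

```text
the job is handed in; nothing more can be done
None
```

The job is handed in at about 31 s of the 72 s allowed; no verdict was reported, so the results below are my own checks.

- **Weighing:** I squared the slab up with a two-finger side push, then pushed it from behind onto the pan. It lay free there at about x −1.5, y −1 mm with yaw near 0°, for well over two seconds.
- **Shutter:** I slid it open by the knob, which read −110.5 mm. After shutting it read +1.6 mm. That is the full 112 mm of travel, so I take it to be shut; the +1.6 mm fits a calibration offset.
- **Slab in the box:** The slab went through the slot and dropped, and leans nearly upright against the inside of the front plate. Depth on its end face (z 116–119 mm) puts its centre at about y 125, z 66 mm, under the 85 mm limit. I worked that height out from the end face and did not measure it directly. In the last picture I could see the slab only faintly through the cover.
- **Surroundings:** In the last picture the mould, scraper and float looked unmoved, though I did not measure them. The gripper was clear of everything.

**Trouble on the way:** After opening the shutter, the arm ran into the limits of joints 2 and 3, tilted the tool by about 2°, and did not follow its commands for a moment. I backed it out and swung it round on a wide arc. It touched nothing and the slab stayed put. The top and wrist cameras disagreed by about 1.5 mm in x, within the stated calibration.

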